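# Level the parcel scale by its levelling foot and keep the spirit level pressed on

## Robot

A 6-joint arm with a two-finger parallel gripper is mounted at the origin on a cart in front of the work surface, level with it; the furniture and walls round the work are solid. World frame = base frame: x ahead of the robot, y to its left, z up, the work surface at z = 0. Lengths are in m, angles in degrees, forces in N, time in s.
With the tool pointing down it reaches from about 0.275 to 0.825 m from the base axis. Payload 5.2 kg.
Tool frame: the origin (TCP) lies between the finger pads; the fingertips stand 25 mm ahead of it and the grasp point (between the pads) lies 6 mm ahead of it (r.tcp_to_tips is the distance from the TCP to the fingertips, in m); z points along the fingers, y is the line along which they close (so a half turn about z gives the same grasp; the last joint's range is limited). The gripper opens to 93 mm and grips with 3 to 60 N. Pads are 15 mm wide; open, the fingers measure 128 mm over their backs; the gripper's body (75 mm by 188 mm) begins 65 mm behind the grasp point.
Start: joints at [-84.557, 14.817, 87.949, -0, 77.235, -11.62], TCP at [0.161, -0.526, 0.213] pointing down, gripper open.
Joint ranges: [-179.93, 179.93], [-52.35, 119.4], [10.71, 147.94], [-69.91, 249.91], [12.55, 155.21], [-178.61, 178.61]. Speed limits (degrees/s): [147.25, 147.25, 180, 180, 180, 180].

## Interface

Orientations are given as [roll, pitch, yaw] about the fixed x, y, z axes, in that order (R = Rz(yaw) Ry(pitch) Rx(roll)).
In Python, from plant import r gives the robot as it stands.
- The arm moves only by the tool servo_tool, never from a script. Its argument "moves" is a list of rows, each an object of numbers: "tx", "ty", "tz": the shift along the tool's x, y, z as a fraction of full scale; "wx", "wy", "wz": the turn, a rotation vector about the tool's x, y, z as a fraction of full scale. In form: [{"tx": .., "ty": .., "tz": .., "wx": .., "wy": .., "wz": ..}, ...]. A call has exactly 10 rows; each row is the pose to reach, as a shift and turn from the pose commanded when the call began, along the tool's axes at that moment, turning the shorter way round; what a row does not reach only later rows make up. Full scale, the value 1, is 0.25 m for a shift and 360 degrees for a turn. A row lasts 1/8 s, in which the tool goes at most 62.5 mm and 10.7 degrees, less where a joint would pass 70% of its speed; a pose out of reach is approached as far as the arm can. A call with a number of a shift or a turn outside -1 to 1 is refused whole. A call with a gripper value outside its range is refused whole. "hand" is the closure, from 0 (fully open) to 1 (shut), set as the call begins (left out, the last holds). The fingers move at their own pace and stop on an object; the grip force is fixed at half the most. Time passes only in rows, so rows that repeat a pose let the fingers close, or fill a call up. It gives the time, the measured TCP pose, the force, the opening and the grip force at its end, in the units of the state.
- r.get_state(): the state, without advancing time (a new reading comes with each control period).
- r.snapshot(name): name is "scene" or "side" or "wrist"; returns a dict with "frame" (480x640x3 uint8, red, green, blue), "intrinsics" (3x3 intrinsics, pixels), "k1" (the pictures are not rectified: a ray, as slopes to the right and down, at radius r is drawn at 1 + k1 r^2 times it, then the intrinsics apply), "rvec" (rotation vector, rad) and "tvec" (3), from world to camera coordinates, as OpenCV has them. Camera axes: x right, y down, z forward; pixel columns grow to the right and rows downward; lengths in m; the calibration is good to about 2 mm. A picture is of the moment at which its call begins. There is no depth.
- r.close_job(): hands the job in; it is judged then, once.
The state is a dict: "t": time; "joint_pos": joint angles; "qvel": joint speeds; "joint_efforts": joint torques, N m; "position": TCP position; "orientation": TCP orientation; "wrist_force": force on the tool from outside, world axes, zero at the start; "moment": the same for the moment, N m; "finger_gap": finger opening in m; "grasp_force": force on a finger pad.
Only numpy, scipy, OpenCV 4.12 (cv2) and the standard library are available. Lean on these libraries where they do the work, as an engineer would, in place of code of your own. Each camera call takes 0.05 s, during which the arm holds its last target. There are 200 camera calls.

## Task

The parcel scale on the bench stands low on the side of its levelling foot: lay the spirit level gently on the middle of the scale's steel pan, pointing along the line from the pan to the levelling knob, and let go of it. Then turn the knob until the bubble rests between the two lines of the vial. Last, press the level straight down onto the pan with a push of about 1 kg and finish while still pressing it, bubble still between the lines, so that I can tighten the lock nut; leave the other things where they are.

Things in the scene. Friction and masses are not known exactly. Their poses are not given: they have to be found in the camera images.
- level_mid (a point): middle of the loose aluminium spirit level, half-way up (22 mm above its underside): a bar 200 mm long (x), 24 mm wide (y), 44 mm high (z), black end caps, 0.35 kg, equal halves: either end may point to the knob. It may be gripped across its width or pressed on its top anywhere. It starts lying flat on the bench left of the scale
- bubble (a joint): where the light bubble stands in the vial, in m along the level's x axis, 0 = centre, at most 0.0155 either way. The bubble is 15 mm long and the two black lines are 20 mm apart: it is between them within 0.0025 of 0. It runs to the higher end, 1 mm for each 0.001 rad of tilt of the level along its x, and needs about 2 s to settle
- pan_mid (a point): middle of the upper face of the scale's steel pan, 220 mm (x) by 240 mm (y), 70 mm (1 mm less at first) above the bench. Its y axis points away from the levelling knob (the knob is on the -y side); the level must lie along this y axis. The pan is sprung: it sinks straight down 1 mm for each 4 N, 7 mm at most. The display is on the -x side, lower than the pan
- knob_grip (a point): middle of the round black ribbed knob on the levelling foot, on its upright axis, 98 mm above the bench; 40 mm across, 84 to 112 mm above the bench, 180 mm from the pan's middle. Turned clockwise (from above) it raises its side of the scale 8 mm a turn (1 rad = 0.0045 rad of tilt) and keeps its own height. It needs 1.3 to 2.7 rad clockwise, turns stiffly (0.12 N m), stays where left
- scale: the parcel scale, grey, fixed on the bench; origin on the bench below the middle of the chassis (6 mm on the -x side of the middle of the pan), y axis from the levelling knob to the pan
- pan: the steel pan itself (see pan_mid), origin at the middle of its upper face
- level: the whole spirit level, origin in the middle of its underside, x along it. A pale green vial lies along x in a slot in the middle 62 mm of its top, sunk 2 mm below the top between aluminium walls
- tape_roll: bystander: a roll of clear packing tape, 95 mm across, 45 mm high, lying flat; origin under its middle
- small_parcel: bystander: a small brown parcel 65x89x63 mm; origin under its middle
- stapler: bystander: a stapler 150x34x46 mm, lying left of the level; origin under its middle

How it is judged:
By the outcome, as a careful person would: the job done as asked, in the order asked, and still so for the second after the job is handed in, while the arm keeps its last pose, push and grip.
It also fails if it takes over 61 s, if anything falls off the work surface, if the arm or the gripper's body presses on something with over 40 N, if the wrist force passes 120 N, or if a joint passes its speed limit or range.

## Working session

There is one attempt and no reset: what is moved stays moved. The work goes in short steps, Python scripts to look and compute and a tool call to move; the robot and the scene stay as the last step left them, time stands still between calls to the robot, and variables do not carry over. Pictures are saved under pics/ and viewed, at most 10 in all, crops included, and the job is handed in when it is done.

Besides the shell and the picture viewer there is one more tool, called after "Request:" in YAML: its name, and indented under it one key for each argument. servo_tool: Moves the arm, as the interface text tells. Its arguments: {"type":"object","properties":{"moves":{"type":"array","items":{"type":"object","properties":{"tx":{"type":"number","minimum":-1,"maximum":1},"ty":{"type":"number","minimum":-1,"maximum":1},"tz":{"type":"number","minimum":-1,"maximum":1},"wx":{"type":"number","minimum":-1,"maximum":1},"wy":{"type":"number","minimum":-1,"maximum":1},"wz":{"type":"number","minimum":-1,"maximum":1}}}},"hand":{"type":"number"}},"required":["moves"]}

```bash
mkdir -p pics; ls; cat > h.py <<'E'
import numpy as np, cv2
from plant import r
def snap(n):
    s=r.snapshot(n); return s
def save(s,fn,crop=None,scale=1):
    im=s["frame"][:,:,::-1]
    if crop: x0,y0,x1,y1=crop; im=im[y0:y1,x0:x1]
    if scale!=1: im=cv2.resize(im,None,fx=scale,fy=scale,interpolation=cv2.INTER_CUBIC)
    cv2.imwrite("pics/"+fn,im)
def cam(s):
    R=cv2.Rodrigues(np.array(s["rvec"],float))[0]; t=np.array(s["tvec"],float).ravel(); return R,t,np.array(s["intrinsics"]),np.array([s["k1"],0,0,0],float)
def ray(s,px):
    R,t,K,d=cam(s)
    n=cv2.undistortPoints(np.array([[px]],float),K,d)[0,0]
    return -R.T@t, R.T@np.array([n[0],n[1],1])
def onz(s,px,z):
    o,v=ray(s,px); return o+v*(z-o[2])/v[2]
def proj(s,P):
    R,t,K,d=cam(s)
    return cv2.projectPoints(np.array(P,float).reshape(-1,3),cv2.Rodrigues(R)[0],t,K,d)[0][:,0]
E
python3 - <<'E'
from h import *
a=snap("scene");b=snap("side")
import pickle; pickle.dump((a,b),open("s0.pkl","wb"))
save(a,"a0.png");save(b,"b0.png")
for s in(a,b):
    print(ray(s,(320,240)))
s=r.get_state();print(s["t"],s["position"],s["orientation"],r.tcp_to_tips)
E
```

```text
pics
(array([-0.12692461,  0.79608847,  1.10870971]), array([ 0.43318974, -0.55357017, -0.7117616 ]))
(array([0.56213443, 0.98498637, 0.93069556]), array([-0.0339451 , -0.76039909, -0.6487113 ]))
0.1 [ 0.16133509 -0.52529077  0.21201552] [-1.79908944e+02 -1.87366457e-02  1.70617521e+01] 0.025
```

View pics/a0.png

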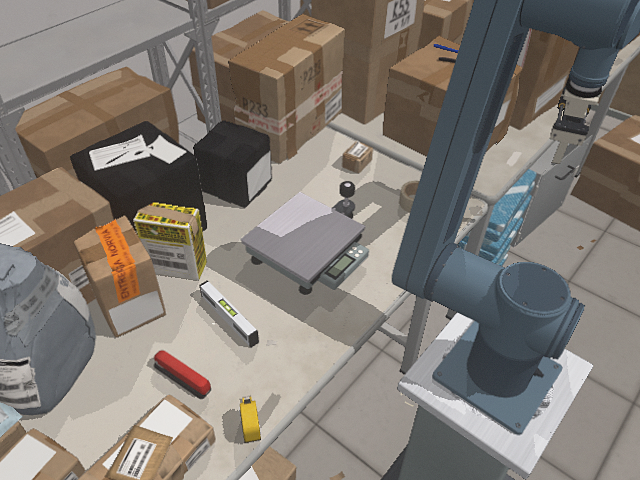

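View pics/b0.png

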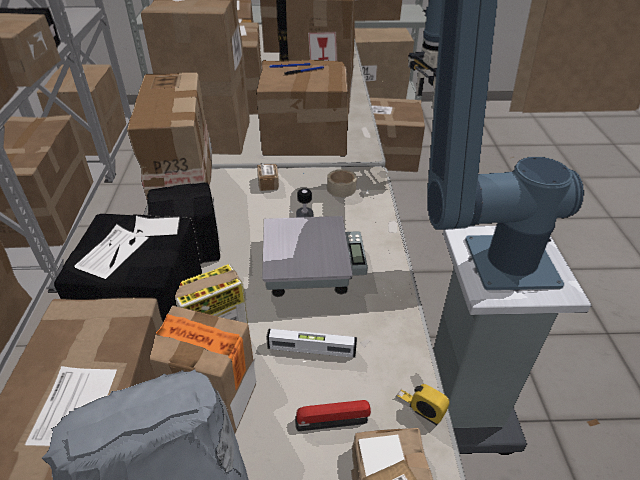

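The pictures show the pan with corners at about (301,195), (364,229), (316,277) and (243,240) in scene. The knob is at (347,188) scene and (304,195) side. The level is at about (228,312) scene and (311,340) side.

```bash
python3 - <<'E'
from h import *
import pickle; a,b=pickle.load(open("s0.pkl","rb"))
np.set_printoptions(precision=4,suppress=True)
for s,c in((a,[(301,195),(364,229),(316,277),(243,240)]),(b,[(265,219),(349,217),(352,278),(264,277)])):
    P=[onz(s,p,.069) for p in c]; print(np.array(P),np.mean(P,0))
print("knob",onz(a,(347,188),.098),onz(b,(304,195),.098))
print("levelA",[onz(a,p,.044) for p in[(202,286),(257,334)]])
A=a["frame"][265:355,185:275];B=b["frame"][315:370,255:370]
A=cv2.resize(A,None,fx=4.4,fy=4.4);B=cv2.resize(B,None,fx=4.4,fy=4.4)
o=np.zeros((A.shape[0],800,3),np.uint8);o[:,:396]=A[:,:396];o[:B.shape[0],398:]=B[:,:402]
cv2.imwrite("pics/lev.png",o[:,:,::-1])
E
```

```text
[[ 0.6545 -0.1122  0.069 ]
 [ 0.4452 -0.1167  0.069 ]
 [ 0.4349  0.089   0.069 ]
 [ 0.6531  0.1136  0.069 ]] [ 0.5469 -0.0066  0.069 ]
[[ 0.666  -0.1184  0.069 ]
 [ 0.4328 -0.1217  0.069 ]
 [ 0.4447  0.1187  0.069 ]
 [ 0.6579  0.1099  0.069 ]] [ 0.5503 -0.0029  0.069 ]
knob [ 0.5575 -0.1889  0.098 ] [ 0.5569 -0.1892  0.098 ]
levelA [array([0.6373, 0.2708, 0.044 ]), array([0.4414, 0.2861, 0.044 ])]
```

View pics/lev.png

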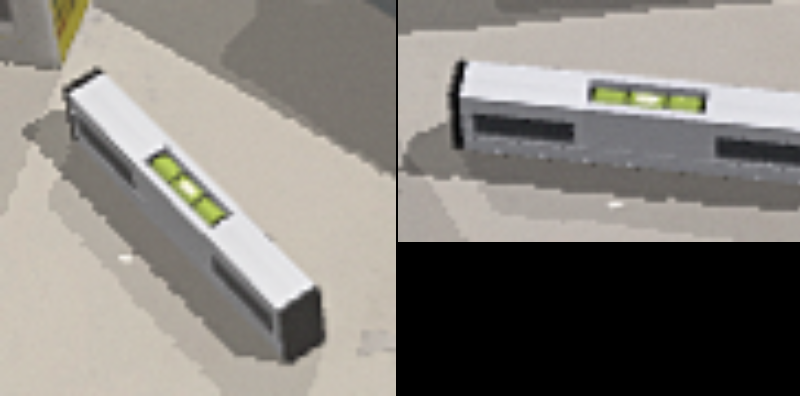

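The crops put the level's vial middle at (227.7,307.5) scene and (311.8,337.5) side. The top-end midpoints are (204.3,283.6) and (253.2,332.5).

```bash
cat >> h.py <<'E'
from scipy.spatial.transform import Rotation as Ro
def go(p,yaw):
    "shift and turn from present pose to p, tool down at yaw, in servo units"
    s=r.get_state(); R0=Ro.from_euler("xyz",s["orientation"],degrees=True)
    d=R0.inv().apply(np.array(p)-s["position"])/.25
    w=(R0.inv()*Ro.from_euler("xyz",[180,0,yaw],degrees=True)).as_rotvec(degrees=True)/360
    print("t %.2f"%s["t"],"go",np.round(d,3),np.round(w,4),"F",np.round(s["wrist_force"],1))
E
python3 - <<'E'
from h import *
import pickle; a,b=pickle.load(open("s0.pkl","rb"))
np.set_printoptions(precision=4,suppress=True)
print(onz(a,(227.7,307.5),.042),onz(b,(311.8,337.5),.042))
e=onz(a,(204.3,283.6),.044);f=onz(a,(253.2,332.5),.044);print(e,f,(e+f)/2,np.degrees(np.arctan2(*(e-f)[1::-1])))
go([.541,.278,.16],-5)
E
```

```text
[0.5455 0.2754 0.042 ] [0.5459 0.2759 0.042 ]
[0.6387 0.2621 0.044 ] [0.4506 0.2887 0.044 ] [0.5447 0.2754 0.044 ] -8.051403531347828
t 0.10 go [ 2.395 -2.626  0.213] [-0.0003 -0.      0.0613] F [0.3 0.3 0.7]
```

Request:
servo_tool:
  moves:
    - {"tx": 0.05,"ty": -0.055}
    - {"tx": 0.15,"ty": -0.165}
    - {"tx": 0.3,"ty": -0.33}
    - {"tx": 0.45,"ty": -0.49}
    - {"tx": 0.6,"ty": -0.66}
    - {"tx": 0.75,"ty": -0.82}
    - {"tx": 0.9,"ty": -0.98}
    - {"tx": 0.9,"ty": -0.98}
    - {"tx": 0.9,"ty": -0.98}
    - {"tx": 0.9,"ty": -0.98}

```text
invalid input at $.moves[0]: expected keys tx, ty, tz, wx, wy, wz
```

Request:
servo_tool:
  moves:
    - {"tx": 0.1,"ty": -0.11}
    - {"tx": 0.25,"ty": -0.27}
    - {"tx": 0.4,"ty": -0.43}
    - {"tx": 0.55,"ty": -0.6}
    - {"tx": 0.7,"ty": -0.76}
    - {"tx": 0.85,"ty": -0.92}
    - {"tx": 0.9,"ty": -0.98}
    - {"tx": 0.9,"ty": -0.98}
    - {"tx": 0.9,"ty": -0.98}
    - {"tx": 0.9,"ty": -0.98}

```text
invalid input at $.moves[0]: expected keys tx, ty, tz, wx, wy, wz
```

```bash
python3 - <<'E'
from h import *
print(r.get_state()["position"],r.get_state()["orientation"])
go([.545,.2755,.13],-8)
w=snap("wrist");import pickle;pickle.dump(w,open("w1.pkl","wb"));save(w,"w1.png");print(ray(w,(320,240)))
for s in("scene",):
    a=snap(s);pickle.dump(a,open("a1.pkl","wb"));
E
```

```text
[ 0.16133509 -0.52529077  0.21201552] [-1.79908944e+02 -1.87366457e-02  1.70617521e+01]
t 0.10 go [ 2.407 -2.611  0.333] [-0.0003  0.      0.0696] F [0.3 0.3 0.7]
(array([ 0.22976184, -0.50542538,  0.38383268]), array([-0.26669998, -0.07618017, -0.96099903]))
```

View pics/w1.png

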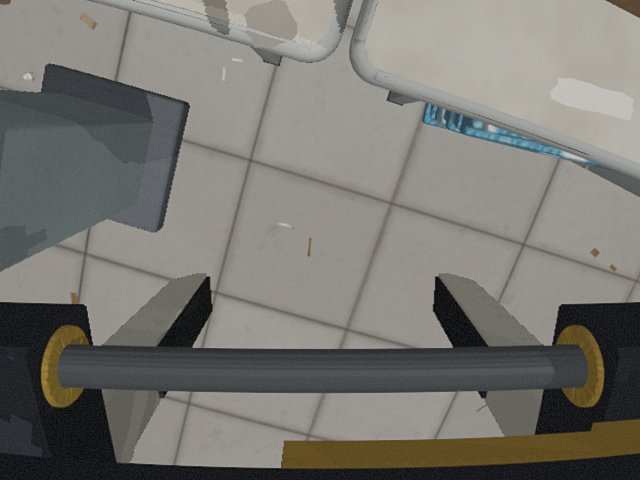

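The moves were refused because every key is needed. The wrist picture shows only the floor and the fingers at the start pose.

Request:
servo_tool:
  moves:
    - {"tx": 0.05,"ty": -0.055,"tz": 0,"wx": 0,"wy": 0,"wz": 0}
    - {"tx": 0.15,"ty": -0.165,"tz": 0,"wx": 0,"wy": 0,"wz": 0}
    - {"tx": 0.3,"ty": -0.33,"tz": 0,"wx": 0,"wy": 0,"wz": 0}
    - {"tx": 0.45,"ty": -0.49,"tz": 0,"wx": 0,"wy": 0,"wz": 0}
    - {"tx": 0.6,"ty": -0.66,"tz": 0,"wx": 0,"wy": 0,"wz": 0}
    - {"tx": 0.75,"ty": -0.82,"tz": 0,"wx": 0,"wy": 0,"wz": 0}
    - {"tx": 0.9,"ty": -0.98,"tz": 0,"wx": 0,"wy": 0,"wz": 0}
    - {"tx": 0.9,"ty": -0.98,"tz": 0,"wx": 0,"wy": 0,"wz": 0}
    - {"tx": 0.9,"ty": -0.98,"tz": 0,"wx": 0,"wy": 0,"wz": 0}
    - {"tx": 0.9,"ty": -0.98,"tz": 0,"wx": 0,"wy": 0,"wz": 0}

```text
t: 1.45
position: [0.3042, -0.2265, 0.2128]
orientation: [180.0, 0.0, 17.0]
wrist_force: [0.6, 0.3, 0.8]
finger_gap: 0.0927
grasp_force: 0.0
```

Request:
servo_tool:
  moves:
    - {"tx": 0.1,"ty": -0.11,"tz": 0,"wx": 0,"wy": 0,"wz": 0}
    - {"tx": 0.25,"ty": -0.27,"tz": 0,"wx": 0,"wy": 0,"wz": 0}
    - {"tx": 0.4,"ty": -0.43,"tz": 0,"wx": 0,"wy": 0,"wz": 0}
    - {"tx": 0.55,"ty": -0.6,"tz": 0,"wx": 0,"wy": 0,"wz": 0}
    - {"tx": 0.7,"ty": -0.76,"tz": 0,"wx": 0,"wy": 0,"wz": 0}
    - {"tx": 0.85,"ty": -0.92,"tz": 0,"wx": 0,"wy": 0,"wz": 0}
    - {"tx": 0.9,"ty": -0.98,"tz": 0,"wx": 0,"wy": 0,"wz": 0}
    - {"tx": 0.9,"ty": -0.98,"tz": 0,"wx": 0,"wy": 0,"wz": 0}
    - {"tx": 0.9,"ty": -0.98,"tz": 0,"wx": 0,"wy": 0,"wz": 0}
    - {"tx": 0.9,"ty": -0.98,"tz": 0,"wx": 0,"wy": 0,"wz": 0}

```text
t: 2.7
position: [0.4477, 0.0733, 0.2128]
orientation: [180.0, 0.0, 16.9]
wrist_force: [-0.7, -0.3, 0.5]
finger_gap: 0.0933
grasp_force: 0.0
```

```bash
python3 - <<'E'
from h import *
print(r.get_state()["position"],r.get_state()["orientation"])
go([.545,.2755,.13],-8)
w=snap("wrist");import pickle;pickle.dump(w,open("w1.pkl","wb"));save(w,"w2.png");print(ray(w,(320,240)))
E
```

```text
[0.44768852 0.07331974 0.2127519 ] [1.79988305e+02 1.28722432e-02 1.69315446e+01]
t 2.70 go [ 0.608 -0.66   0.331] [0.     0.     0.0693] F [-0.7 -0.3  0.5]
(array([0.51614589, 0.09334746, 0.38450191]), array([-0.26691505, -0.07735062, -0.96084581]))
```

Request:
servo_tool:
  hand: 0
  moves:
    - {"tx": 0.1,"ty": -0.11,"tz": 0.03,"wx": 0,"wy": 0,"wz": 0.01}
    - {"tx": 0.22,"ty": -0.24,"tz": 0.1,"wx": 0,"wy": 0,"wz": 0.025}
    - {"tx": 0.34,"ty": -0.37,"tz": 0.17,"wx": 0,"wy": 0,"wz": 0.04}
    - {"tx": 0.46,"ty": -0.5,"tz": 0.24,"wx": 0,"wy": 0,"wz": 0.055}
    - {"tx": 0.56,"ty": -0.61,"tz": 0.3,"wx": 0,"wy": 0,"wz": 0.065}
    - {"tx": 0.608,"ty": -0.66,"tz": 0.331,"wx": 0,"wy": 0,"wz": 0.0693}
    - {"tx": 0.608,"ty": -0.66,"tz": 0.331,"wx": 0,"wy": 0,"wz": 0.0693}
    - {"tx": 0.608,"ty": -0.66,"tz": 0.331,"wx": 0,"wy": 0,"wz": 0.0693}
    - {"tx": 0.608,"ty": -0.66,"tz": 0.331,"wx": 0,"wy": 0,"wz": 0.0693}
    - {"tx": 0.608,"ty": -0.66,"tz": 0.331,"wx": 0,"wy": 0,"wz": 0.0693}

```text
t: 4.0
position: [0.5449, 0.2763, 0.1307]
orientation: [-180.0, -0.0, -7.9]
wrist_force: [0.4, 0.4, 0.5]
finger_gap: 0.0928
grasp_force: 0.0
```

```bash
python3 - <<'E'
from h import *
import pickle
p=r.get_state()["position"];print(p,r.get_state()["orientation"])
w=snap("wrist");pickle.dump(w,open("w3.pkl","wb"))
w2=pickle.load(open("w1.pkl","rb"))
# overlay the expected level-top outline
def ov(s,im):
    q=[]
    c,si=np.cos(np.radians(-8)),np.sin(np.radians(-8))
    for x,y in((-.1,-.012),(.1,-.012),(.1,.012),(-.1,.012)): q.append([.545+x*c-y*si,.2755+x*si+y*c,.044])
    cv2.polylines(im,[proj(s,q).astype(int)],True,(255,0,0),1)
im=w["frame"].copy();ov(w,im);im2=w2["frame"].copy()
o=np.hstack([cv2.resize(im,(400,300)),cv2.resize(im2,(400,300))])
cv2.imwrite("pics/w3.png",cv2.cvtColor(o,4))
E
```

```text
[0.54486636 0.27633561 0.13069775] [-1.79981482e+02 -4.77861732e-02 -7.93100399e+00]
```

View pics/w3.png

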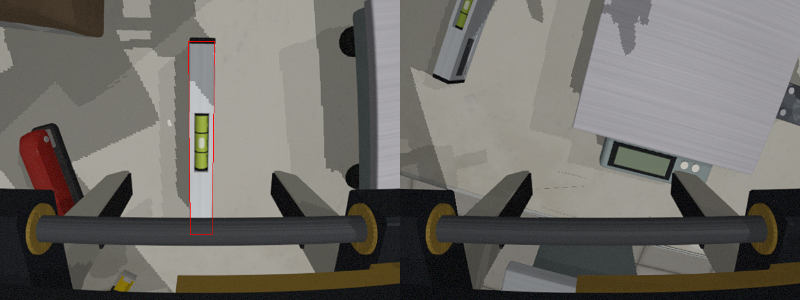

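The overlay matches the level to within about 2 mm. The pan corners in the right-hand wrist view are at full-size pixels (348,254) and (704,346). I'll descend and grip.

Request:
servo_tool:
  hand: 0
  moves:
    - {"tx": 0,"ty": 0,"tz": 0.05,"wx": 0,"wy": 0,"wz": 0}
    - {"tx": 0,"ty": 0,"tz": 0.15,"wx": 0,"wy": 0,"wz": 0}
    - {"tx": 0,"ty": 0,"tz": 0.25,"wx": 0,"wy": 0,"wz": 0}
    - {"tx": 0,"ty": 0,"tz": 0.33,"wx": 0,"wy": 0,"wz": 0}
    - {"tx": 0,"ty": 0,"tz": 0.37,"wx": 0,"wy": 0,"wz": 0}
    - {"tx": 0,"ty": 0,"tz": 0.385,"wx": 0,"wy": 0,"wz": 0}
    - {"tx": 0,"ty": 0,"tz": 0.385,"wx": 0,"wy": 0,"wz": 0}
    - {"tx": 0,"ty": 0,"tz": 0.385,"wx": 0,"wy": 0,"wz": 0}
    - {"tx": 0,"ty": 0,"tz": 0.385,"wx": 0,"wy": 0,"wz": 0}
    - {"tx": 0,"ty": 0,"tz": 0.385,"wx": 0,"wy": 0,"wz": 0}

```text
t: 5.3
position: [0.5449, 0.2771, 0.0342]
orientation: [-180.0, -0.0, -7.9]
wrist_force: [0.5, 0.1, 0.2]
finger_gap: 0.0928
grasp_force: 0.0
```

Request:
servo_tool:
  hand: 1
  moves:
    - {"tx": 0,"ty": 0,"tz": 0,"wx": 0,"wy": 0,"wz": 0}
    - {"tx": 0,"ty": 0,"tz": 0,"wx": 0,"wy": 0,"wz": 0}
    - {"tx": 0,"ty": 0,"tz": 0,"wx": 0,"wy": 0,"wz": 0}
    - {"tx": 0,"ty": 0,"tz": 0,"wx": 0,"wy": 0,"wz": 0}
    - {"tx": 0,"ty": 0,"tz": 0,"wx": 0,"wy": 0,"wz": 0}
    - {"tx": 0,"ty": 0,"tz": 0,"wx": 0,"wy": 0,"wz": 0}
    - {"tx": 0,"ty": 0,"tz": 0,"wx": 0,"wy": 0,"wz": 0}
    - {"tx": 0,"ty": 0,"tz": 0,"wx": 0,"wy": 0,"wz": 0}
    - {"tx": 0,"ty": 0,"tz": 0,"wx": 0,"wy": 0,"wz": 0}
    - {"tx": 0,"ty": 0,"tz": 0,"wx": 0,"wy": 0,"wz": 0}

```text
t: 6.55
position: [0.5447, 0.2769, 0.0337]
orientation: [180.0, 0.0, -7.9]
wrist_force: [0.4, -1.7, 1.5]
finger_gap: 0.0233
grasp_force: 30.0
```

```bash
python3 - <<'E'
from h import *
import pickle
np.set_printoptions(precision=4,suppress=True)
w=pickle.load(open("w1.pkl","rb"))
A=onz(w,(348,254),.069);B=onz(w,(704,346),.069);C=onz(w,(428,2),.069)
print(A,B,C,np.linalg.norm(A-B),"y-axis",np.degrees(np.arctan2(*(A-B)[1::-1])),"x-axis",np.degrees(np.arctan2(*(C-A)[1::-1])))
y=(A-B)/np.linalg.norm(A-B);x=np.array([y[1],-y[0],0]);print("mid",(A+B)/2+.11*x)
# knob line
a,b=pickle.load(open("s0.pkl","rb"))
s=r.get_state();print(s["position"],s["finger_gap"],s["grasp_force"])
E
```

```text
[0.4241 0.0441 0.069 ] [ 0.4335 -0.2978  0.069 ] [0.612  0.0465 0.069 ] 0.3420716673663224 y-axis 91.58115122389168 x-axis 0.7309412964674634
mid [ 0.5387 -0.1238  0.069 ]
[0.5447 0.2769 0.0337] 0.023262899345431947 29.995182752609253
```

```bash
python3 - <<'E'
from h import *
import pickle
np.set_printoptions(precision=4,suppress=True)
w=pickle.load(open("w1.pkl","rb"))
g=cv2.cvtColor(w["frame"],cv2.COLOR_RGB2GRAY)
c=cv2.cornerSubPix(g,np.array([[278,203],[563,277]],np.float32).reshape(-1,1,2),(6,6),(-1,-1),(3,50,.01))[:,0];print(c)
for P in ([(278,203),(563,277)],c):
  A=onz(w,P[0],.069);B=onz(w,P[1],.069);C=onz(w,(342,1),.069)
  print(A,B,np.linalg.norm(A-B),"y-axis",np.degrees(np.arctan2(*(A-B)[1::-1])),"x",np.degrees(np.arctan2(*(C-A)[1::-1])))
  y=(A-B)/np.linalg.norm(A-B);x=np.array([y[1],-y[0],0]);m=(A+B)/2+.11*x;print("mid",m,"knob",m-.18*y)
go([.549,-.006,.19],92)
E
```

```text
[[276.2601 202.3013]
 [560.5484 278.5132]]
[0.4468 0.1062 0.069 ] [ 0.4557 -0.1287  0.069 ] 0.2350772163276403 y-axis 92.16575869491756 x -1.3281147614738036
mid [ 0.5612 -0.0071  0.069 ] knob [ 0.568 -0.187  0.069]
[0.4469 0.1076 0.069 ] [ 0.4539 -0.1272  0.069 ] 0.23493989405907378 y-axis 91.70014820860406 x -1.8663485899137695
mid [ 0.5604 -0.0066  0.069 ] knob [ 0.5657 -0.1865  0.069 ]
t 6.55 go [ 0.172  1.119 -0.625] [ 0.      0.     -0.2775] F [ 0.4 -1.7  1.5]
```

Request:
servo_tool:
  hand: 1
  moves:
    - {"tx": 0,"ty": 0,"tz": -0.05,"wx": 0,"wy": 0,"wz": 0}
    - {"tx": 0,"ty": 0,"tz": -0.17,"wx": 0,"wy": 0,"wz": 0}
    - {"tx": 0,"ty": 0.02,"tz": -0.32,"wx": 0,"wy": 0,"wz": 0}
    - {"tx": 0,"ty": 0.08,"tz": -0.48,"wx": 0,"wy": 0,"wz": 0}
    - {"tx": 0.02,"ty": 0.18,"tz": -0.62,"wx": 0,"wy": 0,"wz": -0.01}
    - {"tx": 0.04,"ty": 0.3,"tz": -0.72,"wx": 0,"wy": 0,"wz": -0.03}
    - {"tx": 0.06,"ty": 0.44,"tz": -0.78,"wx": 0,"wy": 0,"wz": -0.055}
    - {"tx": 0.08,"ty": 0.58,"tz": -0.8,"wx": 0,"wy": 0,"wz": -0.08}
    - {"tx": 0.1,"ty": 0.7,"tz": -0.8,"wx": 0,"wy": 0,"wz": -0.105}
    - {"tx": 0.11,"ty": 0.76,"tz": -0.8,"wx": 0,"wy": 0,"wz": -0.12}

```text
t: 7.8
position: [0.5455, 0.0835, 0.2343]
orientation: [180.0, 0.0, 35.5]
wrist_force: [-0.3, -0.0, -3.5]
finger_gap: 0.0231
grasp_force: 30.0
```

```bash
python3 - <<'E'
from h import *
go([.555,-.006,.23],92)
E
```

```text
t 7.80 go [-0.177  0.314  0.017] [ 0.      0.     -0.1571] F [-0.3 -0.  -3.5]
```

Request:
servo_tool:
  hand: 1
  moves:
    - {"tx": -0.02,"ty": 0.03,"tz": 0,"wx": 0,"wy": 0,"wz": -0.015}
    - {"tx": -0.05,"ty": 0.09,"tz": 0,"wx": 0,"wy": 0,"wz": -0.04}
    - {"tx": -0.09,"ty": 0.16,"tz": 0,"wx": 0,"wy": 0,"wz": -0.065}
    - {"tx": -0.13,"ty": 0.23,"tz": 0,"wx": 0,"wy": 0,"wz": -0.09}
    - {"tx": -0.16,"ty": 0.28,"tz": 0,"wx": 0,"wy": 0,"wz": -0.115}
    - {"tx": -0.177,"ty": 0.314,"tz": 0.01,"wx": 0,"wy": 0,"wz": -0.14}
    - {"tx": -0.177,"ty": 0.314,"tz": 0.017,"wx": 0,"wy": 0,"wz": -0.157}
    - {"tx": -0.177,"ty": 0.314,"tz": 0.017,"wx": 0,"wy": 0,"wz": -0.157}
    - {"tx": -0.177,"ty": 0.314,"tz": 0.017,"wx": 0,"wy": 0,"wz": -0.157}
    - {"tx": -0.177,"ty": 0.314,"tz": 0.017,"wx": 0,"wy": 0,"wz": -0.157}

```text
t: 9.05
position: [0.5551, -0.0044, 0.2297]
orientation: [180.0, 0.0, 91.8]
wrist_force: [-0.6, -0.1, -3.8]
finger_gap: 0.0233
grasp_force: 30.0
```

```bash
python3 - <<'E'
from h import *
import pickle
s=r.get_state();print(s["position"],s["orientation"])
w=snap("wrist");pickle.dump(w,open("w4.pkl","wb"));save(w,"w4.png");print(ray(w,(320,240)))
E
```

```text
[ 0.55512325 -0.00441026  0.22969201] [1.79992036e+02 2.79454915e-03 9.17862929e+01]
(array([0.55332121, 0.06593697, 0.40150375]), array([ 0.00368137, -0.2780359 , -0.96079859]))
```

View pics/w4.png

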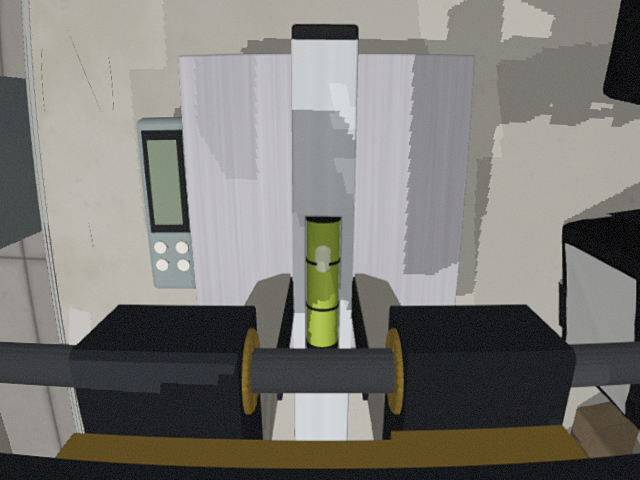

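The pan's far (+y) corners are at (180,55) and (474,56). Its side edges run to (200,300) and (456,305). The level is held square, with its black cap at the top.

```bash
python3 - <<'E'
from h import *
import pickle
np.set_printoptions(precision=4,suppress=True)
w=pickle.load(open("w4.pkl","rb"))
g=cv2.cvtColor(w["frame"],cv2.COLOR_RGB2GRAY).astype(int)
for row in (70,85,300): 
    d=np.diff(g[row].astype(int)); 
    print(row,[ (i,int(d[i])) for i in np.where(abs(d)>12)[0] if 170<i<215 or 440<i<490])
A,B,C,D=[onz(w,p,.069) for p in[(180,55),(474,56),(200,300),(456,305)]]
print(A,B,C,D,np.linalg.norm(A-B))
for e in(A-C,B-D,): print(np.degrees(np.arctan2(e[1],e[0])))
e=B-A;th=np.arctan2(e[1],e[0]);print("x-axis",np.degrees(th))
for th in(th,np.radians(1.8)):
  y=np.array([-np.sin(th),np.cos(th),0]);m=(A+B)/2-.12*y;print("mid",m,"knob",m-.18*y)
E
```

```text
70 []
85 [(np.int64(473), 16)]
300 [(np.int64(454), -18), (np.int64(455), 25)]
[0.447  0.1082 0.069 ] [0.664  0.1147 0.069 ] [ 0.4551 -0.0862  0.069 ] [ 0.6714 -0.084   0.069 ] 0.21715048497016312
92.41341903792238
92.14437280425349
x-axis 1.691335891335498
mid [ 0.559  -0.0085  0.069 ] knob [ 0.5643 -0.1884  0.069 ]
mid [ 0.5593 -0.0085  0.069 ] knob [ 0.5649 -0.1884  0.069 ]
```

```bash
python3 - <<'E'
from h import *
import pickle
np.set_printoptions(precision=4,suppress=True)
w=pickle.load(open("w4.pkl","rb"))
print("vial",onz(w,(323,281),.238),"cap end",onz(w,(325,26),.240))
go([.558,-.008,.112],92.1)
E
```

```text
vial [0.5557 0.0014 0.238 ] cap end [0.5533 0.0973 0.24  ]
t 9.10 go [-0.015  0.011  0.471] [ 0.      0.     -0.0008] F [ 1.1  0.3 -3.4]
```

Request:
servo_tool:
  hand: 1
  moves:
    - {"tx": -0.005,"ty": 0.003,"tz": 0.04,"wx": 0,"wy": 0,"wz": 0}
    - {"tx": -0.01,"ty": 0.006,"tz": 0.12,"wx": 0,"wy": 0,"wz": -0.001}
    - {"tx": -0.015,"ty": 0.009,"tz": 0.22,"wx": 0,"wy": 0,"wz": -0.001}
    - {"tx": -0.02,"ty": 0.011,"tz": 0.32,"wx": 0,"wy": 0,"wz": -0.001}
    - {"tx": -0.022,"ty": 0.011,"tz": 0.4,"wx": 0,"wy": 0,"wz": -0.001}
    - {"tx": -0.022,"ty": 0.011,"tz": 0.44,"wx": 0,"wy": 0,"wz": -0.001}
    - {"tx": -0.022,"ty": 0.011,"tz": 0.465,"wx": 0,"wy": 0,"wz": -0.001}
    - {"tx": -0.022,"ty": 0.011,"tz": 0.48,"wx": 0,"wy": 0,"wz": -0.001}
    - {"tx": -0.022,"ty": 0.011,"tz": 0.488,"wx": 0,"wy": 0,"wz": -0.001}
    - {"tx": -0.022,"ty": 0.011,"tz": 0.492,"wx": 0,"wy": 0,"wz": -0.001}

```text
t: 10.35
position: [0.5584, -0.01, 0.1069]
orientation: [180.0, 0.0, 92.2]
wrist_force: [-0.2, -0.4, -3.1]
finger_gap: 0.0231
grasp_force: 30.0
```

Request:
servo_tool:
  hand: 1
  moves:
    - {"tx": 0,"ty": 0,"tz": 0.002,"wx": 0,"wy": 0,"wz": 0}
    - {"tx": 0,"ty": 0,"tz": 0.004,"wx": 0,"wy": 0,"wz": 0}
    - {"tx": 0,"ty": 0,"tz": 0.006,"wx": 0,"wy": 0,"wz": 0}
    - {"tx": 0,"ty": 0,"tz": 0.008,"wx": 0,"wy": 0,"wz": 0}
    - {"tx": 0,"ty": 0,"tz": 0.01,"wx": 0,"wy": 0,"wz": 0}
    - {"tx": 0,"ty": 0,"tz": 0.011,"wx": 0,"wy": 0,"wz": 0}
    - {"tx": 0,"ty": 0,"tz": 0.012,"wx": 0,"wy": 0,"wz": 0}
    - {"tx": 0,"ty": 0,"tz": 0.013,"wx": 0,"wy": 0,"wz": 0}
    - {"tx": 0,"ty": 0,"tz": 0.014,"wx": 0,"wy": 0,"wz": 0}
    - {"tx": 0,"ty": 0,"tz": 0.015,"wx": 0,"wy": 0,"wz": 0}

```text
t: 11.6
position: [0.5581, -0.01, 0.1028]
orientation: [180.0, 0.0, 92.2]
wrist_force: [0.4, -0.4, -2.6]
finger_gap: 0.0235
grasp_force: 30.0
```

Contact is starting, so I'll lower another 1 mm.

Request:
servo_tool:
  hand: 1
  moves:
    - {"tx": 0,"ty": 0,"tz": 0.001,"wx": 0,"wy": 0,"wz": 0}
    - {"tx": 0,"ty": 0,"tz": 0.002,"wx": 0,"wy": 0,"wz": 0}
    - {"tx": 0,"ty": 0,"tz": 0.003,"wx": 0,"wy": 0,"wz": 0}
    - {"tx": 0,"ty": 0,"tz": 0.004,"wx": 0,"wy": 0,"wz": 0}
    - {"tx": 0,"ty": 0,"tz": 0.005,"wx": 0,"wy": 0,"wz": 0}
    - {"tx": 0,"ty": 0,"tz": 0.005,"wx": 0,"wy": 0,"wz": 0}
    - {"tx": 0,"ty": 0,"tz": 0.005,"wx": 0,"wy": 0,"wz": 0}
    - {"tx": 0,"ty": 0,"tz": 0.005,"wx": 0,"wy": 0,"wz": 0}
    - {"tx": 0,"ty": 0,"tz": 0.005,"wx": 0,"wy": 0,"wz": 0}
    - {"tx": 0,"ty": 0,"tz": 0.005,"wx": 0,"wy": 0,"wz": 0}

```text
t: 12.85
position: [0.5582, -0.0101, 0.1016]
orientation: [180.0, 0.0, 92.2]
wrist_force: [-0.1, -2.0, 1.5]
finger_gap: 0.0234
grasp_force: 30.0
```

Request:
servo_tool:
  hand: 0
  moves:
    - {"tx": 0,"ty": 0,"tz": 0,"wx": 0,"wy": 0,"wz": 0}
    - {"tx": 0,"ty": 0,"tz": 0,"wx": 0,"wy": 0,"wz": 0}
    - {"tx": 0,"ty": 0,"tz": 0,"wx": 0,"wy": 0,"wz": 0}
    - {"tx": 0,"ty": 0,"tz": 0,"wx": 0,"wy": 0,"wz": 0}
    - {"tx": 0,"ty": 0,"tz": -0.02,"wx": 0,"wy": 0,"wz": 0}
    - {"tx": 0,"ty": 0,"tz": -0.08,"wx": 0,"wy": 0,"wz": 0}
    - {"tx": 0,"ty": 0,"tz": -0.16,"wx": 0,"wy": 0,"wz": 0}
    - {"tx": 0,"ty": 0,"tz": -0.24,"wx": 0,"wy": 0,"wz": 0}
    - {"tx": 0,"ty": 0,"tz": -0.3,"wx": 0,"wy": 0,"wz": 0}
    - {"tx": 0,"ty": 0,"tz": -0.32,"wx": 0,"wy": 0,"wz": 0}

```text
t: 14.1
position: [0.5587, -0.0101, 0.1831]
orientation: [179.9, 0.0, 92.2]
wrist_force: [0.3, -0.8, -0.2]
finger_gap: 0.0928
grasp_force: 0.0
```

```bash
python3 - <<'E'
from h import *
import pickle
go([.559,-.188,.19],92)
w=snap("wrist");a=snap("scene");b=snap("side");pickle.dump((w,a,b),open("s5.pkl","wb"))
o=np.zeros((600,800,3),np.uint8)
o[:360,:480]=cv2.resize(w["frame"],(480,360))
o[:300,480:]=cv2.resize(a["frame"][170:290,240:368],(320,300))
o[300:600,480:]=cv2.resize(b["frame"][180:300,250:378],(320,300))
cv2.imwrite("pics/s5.png",cv2.cvtColor(o,4))
E
```

```text
t 14.10 go [-0.711 -0.026 -0.027] [0.0004 0.0001 0.0005] F [ 0.3 -0.8 -0.2]
```

View pics/s5.png

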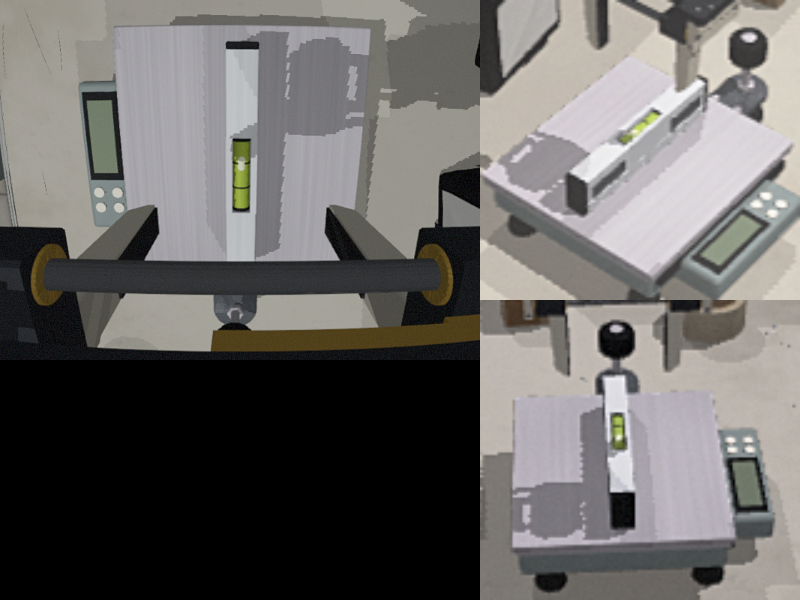

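The level lies on the middle of the pan, along y. The bubble stands at the +y (far) end. The knob is at about (347,189) scene and (305,196) side. Next I'll take a closer wrist look at the knob.

```bash
python3 - <<'E'
from h import *
import pickle
np.set_printoptions(precision=4,suppress=True)
w,a,b=pickle.load(open("s5.pkl","rb"))
print(onz(a,(347.2,188.8),.098),onz(b,(305.2,196),.098))
go([.628,-.2285,.2],150)
E
```

```text
[ 0.5551 -0.1867  0.098 ] [ 0.5535 -0.1842  0.098 ]
t 14.25 go [-0.884  0.246 -0.075] [-0.     -0.     -0.1606] F [-0.7 -0.3 -0.8]
```

Request:
servo_tool:
  hand: 0
  moves:
    - {"tx": -0.05,"ty": 0.02,"tz": -0.02,"wx": 0,"wy": 0,"wz": -0.015}
    - {"tx": -0.18,"ty": 0.06,"tz": -0.05,"wx": 0,"wy": 0,"wz": -0.04}
    - {"tx": -0.34,"ty": 0.1,"tz": -0.075,"wx": 0,"wy": 0,"wz": -0.065}
    - {"tx": -0.5,"ty": 0.14,"tz": -0.075,"wx": 0,"wy": 0,"wz": -0.09}
    - {"tx": -0.66,"ty": 0.18,"tz": -0.075,"wx": 0,"wy": 0,"wz": -0.115}
    - {"tx": -0.8,"ty": 0.22,"tz": -0.075,"wx": 0,"wy": 0,"wz": -0.14}
    - {"tx": -0.87,"ty": 0.24,"tz": -0.075,"wx": 0,"wy": 0,"wz": -0.155}
    - {"tx": -0.884,"ty": 0.246,"tz": -0.075,"wx": 0,"wy": 0,"wz": -0.1606}
    - {"tx": -0.884,"ty": 0.246,"tz": -0.075,"wx": 0,"wy": 0,"wz": -0.1606}
    - {"tx": -0.884,"ty": 0.246,"tz": -0.075,"wx": 0,"wy": 0,"wz": -0.1606}

```text
t: 15.5
position: [0.6277, -0.228, 0.1996]
orientation: [180.0, -0.1, 150.0]
wrist_force: [-0.5, 0.8, 0.3]
finger_gap: 0.0929
grasp_force: 0.0
```

```bash
python3 - <<'E'
from h import *
import pickle
s=r.get_state();print(s["position"],s["orientation"])
w=snap("wrist");pickle.dump(w,open("w6.pkl","wb"))
im=w["frame"].copy()
t=np.linspace(0,6.3,60);C=np.c_[.557+.02*np.cos(t),-.187+.02*np.sin(t),0*t+.112]
cv2.polylines(im,[proj(w,C).astype(int)],True,(255,0,0),1)
cv2.imwrite("pics/w6.png",cv2.cvtColor(im,4))
E
```

```text
[ 0.62769244 -0.22799487  0.19956393] [ 1.79993504e+02 -7.61198868e-02  1.49985203e+02]
```

View pics/w6.png

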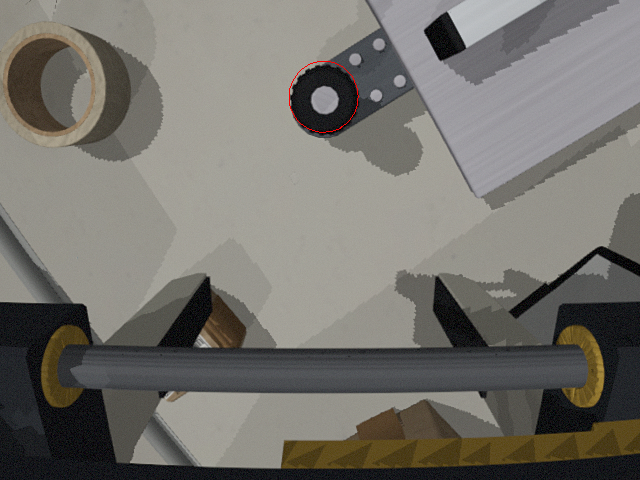

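The red 40 mm circle sits on the knob's black disc, whose centre is at about (324,99). The parcel's corner is at (240,330) and the tape roll is at (55,85).

```bash
python3 - <<'E'
from h import *
import pickle
np.set_printoptions(precision=4,suppress=True)
w=pickle.load(open("w6.pkl","rb"))
k=onz(w,(324,99),.112);print(k,"parcel",onz(w,(243,330),.063),"tape",onz(w,(128,100),.045))
go([k[0],k[1],.111],150)
E
```

```text
[ 0.558  -0.1873  0.112 ] parcel [ 0.6764 -0.3295  0.063 ] tape [ 0.4816 -0.3117  0.045 ]
t 15.55 go [0.323 0.001 0.356] [ 0.     -0.0001  0.    ] F [1.4 0.4 0.1]
```

Request:
servo_tool:
  hand: 0
  moves:
    - {"tx": 0.05,"ty": 0,"tz": 0,"wx": 0,"wy": 0,"wz": 0}
    - {"tx": 0.16,"ty": 0,"tz": 0,"wx": 0,"wy": 0,"wz": 0}
    - {"tx": 0.27,"ty": 0,"tz": 0.03,"wx": 0,"wy": 0,"wz": 0}
    - {"tx": 0.32,"ty": 0,"tz": 0.1,"wx": 0,"wy": 0,"wz": 0}
    - {"tx": 0.323,"ty": 0,"tz": 0.19,"wx": 0,"wy": 0,"wz": 0}
    - {"tx": 0.323,"ty": 0,"tz": 0.28,"wx": 0,"wy": 0,"wz": 0}
    - {"tx": 0.323,"ty": 0,"tz": 0.33,"wx": 0,"wy": 0,"wz": 0}
    - {"tx": 0.323,"ty": 0,"tz": 0.356,"wx": 0,"wy": 0,"wz": 0}
    - {"tx": 0.323,"ty": 0,"tz": 0.356,"wx": 0,"wy": 0,"wz": 0}
    - {"tx": 0.323,"ty": 0,"tz": 0.356,"wx": 0,"wy": 0,"wz": 0}

```text
t: 16.8
position: [0.5586, -0.1884, 0.112]
orientation: [180.0, 0.1, 150.0]
wrist_force: [0.7, 0.9, 0.3]
finger_gap: 0.0933
grasp_force: 0.0
```

Request:
servo_tool:
  hand: 1
  moves:
    - {"tx": 0,"ty": 0,"tz": 0,"wx": 0,"wy": 0,"wz": 0}
    - {"tx": 0,"ty": 0,"tz": 0,"wx": 0,"wy": 0,"wz": 0}
    - {"tx": 0,"ty": 0,"tz": 0,"wx": 0,"wy": 0,"wz": 0}
    - {"tx": 0,"ty": 0,"tz": 0,"wx": 0,"wy": 0,"wz": 0}
    - {"tx": 0,"ty": 0,"tz": 0,"wx": 0,"wy": 0,"wz": 0}
    - {"tx": 0,"ty": 0,"tz": 0,"wx": 0,"wy": 0,"wz": 0}
    - {"tx": 0,"ty": 0,"tz": 0,"wx": 0,"wy": 0,"wz": 0}
    - {"tx": 0,"ty": 0,"tz": 0,"wx": 0,"wy": 0,"wz": 0}
    - {"tx": 0,"ty": 0,"tz": 0,"wx": 0,"wy": 0,"wz": 0}
    - {"tx": 0,"ty": 0,"tz": 0,"wx": 0,"wy": 0,"wz": 0}

```text
t: 18.05
position: [0.5581, -0.1881, 0.1113]
orientation: [180.0, 0.0, 150.0]
wrist_force: [0.0, -0.3, -0.2]
finger_gap: 0.0012
grasp_force: 0.0
```

```bash
python3 - <<'E'
from h import *
import pickle
s=r.get_state();print(s["position"],s["wrist_force"],s["moment"],s["joint_pos"])
a=snap("scene");b=snap("side");w=snap("wrist");pickle.dump((a,b,w),open("s7.pkl","wb"))
o=np.zeros((600,800,3),np.uint8)
a5,b5=pickle.load(open("s5.pkl","rb"))[1:]
V=np.array([.558,-.008,.112])
for i,s in enumerate((a,b,a5,b5)):
    c=proj(s,V)[0].astype(int)
    cr=s["frame"][c[1]-20:c[1]+20,c[0]-20:c[0]+20]
    y,x=divmod(i,2)
    o[y*300:y*300+300,x*300:x*300+300]=cv2.resize(cr,(300,300),interpolation=0); print(c)
cv2.imwrite("pics/s7.png",cv2.cvtColor(o[:,:600],4))
E
```

```text
[ 0.55808537 -0.1881321   0.11127866] [ 0.04747988 -0.29718481 -0.21856121] [-0.0549313  -0.13005021 -0.04388043] [-2.94737226e+01  2.35381187e+01  9.03636828e+01  1.22225862e-03
  6.60947004e+01 -8.94854050e+01]
[303 219]
[304 231]
[303 219]
[304 231]
```

View pics/s7.png

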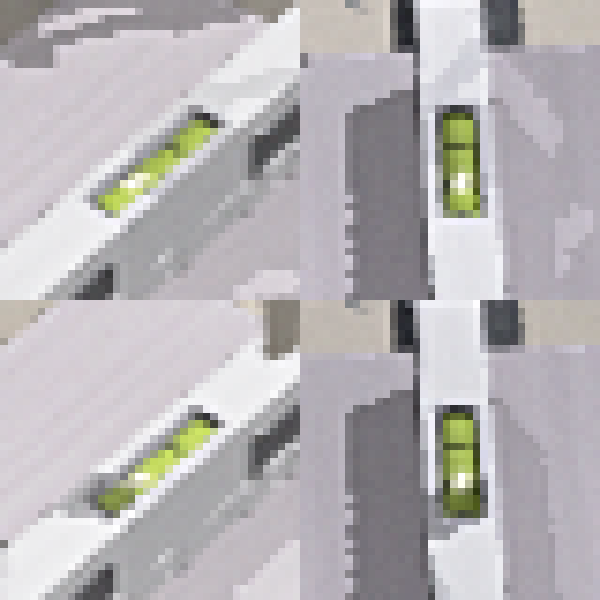

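The fingers closed on nothing (gap 1 mm), so I need to look at the knob region before acting. My last picture goes to this.

```bash
python3 - <<'E'
from h import *
import pickle
a,b,w=pickle.load(open("s7.pkl","rb"))
s=r.get_state()
o=np.zeros((600,800,3),np.uint8)
o[:300,:400]=cv2.resize(w["frame"],(400,300))
T=np.array([.558,-.188,.1])
for i,(c,z) in enumerate(((a,4),(b,4))):
    u=proj(c,T)[0].astype(int)
    cr=c["frame"][u[1]-37:u[1]+38,u[0]-50:u[0]+50].copy()
    cr=cv2.resize(cr,(400,300),interpolation=cv2.INTER_CUBIC)
    y,x=((0,400),(300,0))[i]; o[y:y+300,x:x+400]=cr; print(u)
# enlarged wrist region round the knob's place
u=proj(w,T)[0].astype(int);print("wrist px",u)
y0=max(0,min(480-225,u[1]-112));x0=max(0,min(640-300,u[0]-150))
o[300:,400:]=cv2.resize(w["frame"][y0:y0+225,x0:x0+300],(400,300));print(x0,y0)
cv2.imwrite("pics/s8.png",cv2.cvtColor(o,4))
E
```

```text
[346 187]
[303 194]
wrist px [323 277]
173 165
```

View pics/s8.png

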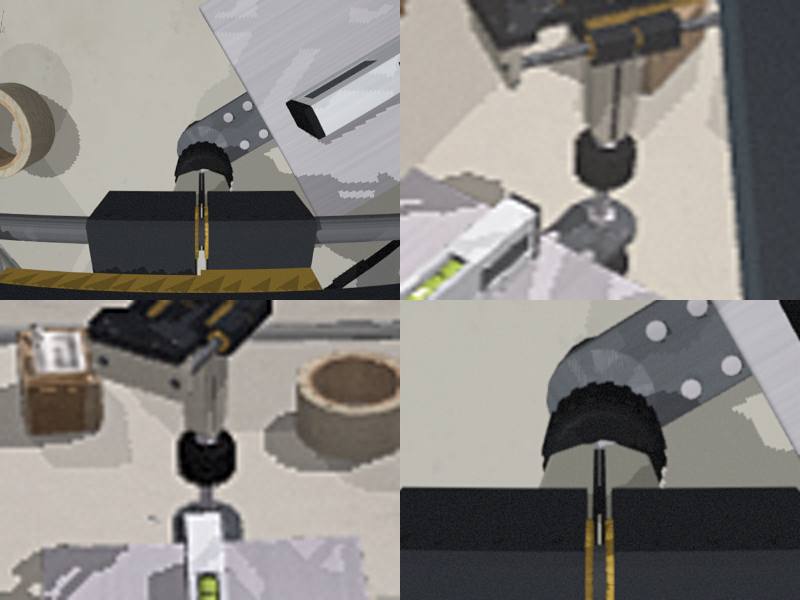

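The fingers seem to end at the knob's top: scene about (348.5,185) and side about (304.7,190.7). I'll compare that with the projections.

```bash
python3 - <<'E'
from h import *
import pickle
np.set_printoptions(precision=4,suppress=True)
a,b,w=pickle.load(open("s7.pkl","rb"))
for z in(.084,.098,.112,.125): print(z,*[proj(c,[.558,-.188,z])[0] for c in(a,b,w)])
# triangulate finger end and the dark knob body (dark threshold blob)
def tri(pa,pb):
    (o1,v1),(o2,v2)=ray(a,pa),ray(b,pb)
    A=np.c_[v1,-v2];x=np.linalg.lstsq(A,o2-o1,rcond=None)[0];return (o1+x[0]*v1+o2+x[1]*v2)/2,np.linalg.norm(o1+x[0]*v1-o2-x[1]*v2)
print("finger end",tri((348.5,185),(304.7,190.7)))
a0,b0=pickle.load(open("s0.pkl","rb"))
P=[]
for c,(u,v) in((a0,(347,188)),(b0,(304,195))):
    g=c["frame"].max(2)[v-18:v+22,u-16:u+16]; m=(g<70).astype(np.uint8)
    n,l,st,ce=cv2.connectedComponentsWithStats(m); 
    k=1+np.argmax(st[1:,4]); print(st[k],ce[k]+[u-16,v-18]); P.append(ce[k]+[u-16,v-18])
print("knob",tri(*P))
E
```

```text
0.084 [346.3651 192.071 ] [303.6637 199.2592] [323.4843 265.2282]
0.098 [346.6537 188.0976] [303.6074 195.2455] [323.5414 275.4419]
0.112 [346.9463 184.0717] [303.5504 191.1801] [323.6067 287.1449]
0.125 [347.2218 180.2856] [303.4967 187.3577] [323.6762 299.6454]
finger end (array([ 0.5543, -0.1903,  0.1107]), np.float64(0.002183521493710139))
[  9  11  15  17 171] [346.7251 189.6023]
[  9  11  15  16 175] [304.04   195.9143]
knob (array([ 0.5565, -0.1867,  0.0956]), np.float64(0.0017790883351896112))
```

```bash
python3 - <<'E'
from h import *
import pickle
np.set_printoptions(precision=1,suppress=True)
w6=pickle.load(open("w6.pkl","rb"))
T=np.array([.6277,-.228,.1996]);R=Ro.from_euler("xyz",[180,0,150],degrees=True)
for tip in (0,.025):
  for x in(-.0075,.0075): print(tip,x,proj(w6,[T+R.apply([x,y,tip]) for y in(-.0465,.0465)]).ravel())
w=pickle.load(open("s7.pkl","rb"))[2]
T=np.array([.5581,-.1881,.1113])
for tip in (0,.025): print(tip,proj(w,[T+R.apply([.0075,0,tip])]).ravel())
s=r.get_state();print(s["finger_gap"],s["grasp_force"],s["wrist_force"])
E
```

```text
0 -0.0075 [216.5 302.4 430.4 302.6]
0 0.0075 [214.1 269.9 432.8 270.1]
0.025 -0.0075 [228.5 281.3 418.2 281.4]
0.025 0.0075 [226.7 252.1 420.1 252.3]
0 [323.5 270.3]
0.025 [323.4 252.3]
0.0006077319740305834 0.0 [-0.3  0.2 -0.4]
```

The open fingertips appear at row 277, 224 px apart, which puts them at tool z of about 0, not +25 mm. The side and scene views agree: the closed fingers end at z≈0.111, just above the knob. So I'll work with tips at about the TCP, reopen part way, lower 19 mm and close again.

Request:
servo_tool:
  hand: 0.35
  moves:
    - {"tx": 0,"ty": 0,"tz": -0.01,"wx": 0,"wy": 0,"wz": 0}
    - {"tx": 0,"ty": 0,"tz": -0.02,"wx": 0,"wy": 0,"wz": 0}
    - {"tx": 0,"ty": 0,"tz": -0.02,"wx": 0,"wy": 0,"wz": 0}
    - {"tx": 0,"ty": 0,"tz": -0.02,"wx": 0,"wy": 0,"wz": 0}
    - {"tx": 0,"ty": 0,"tz": -0.01,"wx": 0,"wy": 0,"wz": 0}
    - {"tx": 0,"ty": 0,"tz": 0.01,"wx": 0,"wy": 0,"wz": 0}
    - {"tx": 0,"ty": 0,"tz": 0.03,"wx": 0,"wy": 0,"wz": 0}
    - {"tx": 0,"ty": 0,"tz": 0.05,"wx": 0,"wy": 0,"wz": 0}
    - {"tx": 0,"ty": 0,"tz": 0.065,"wx": 0,"wy": 0,"wz": 0}
    - {"tx": 0,"ty": 0,"tz": 0.075,"wx": 0,"wy": 0,"wz": 0}

```text
t: 19.45
position: [0.558, -0.1881, 0.0922]
orientation: [180.0, -0.0, 150.0]
wrist_force: [0.5, -0.1, 0.3]
finger_gap: 0.0601
grasp_force: 0.0
```

Request:
servo_tool:
  hand: 1
  moves:
    - {"tx": 0,"ty": 0,"tz": 0,"wx": 0,"wy": 0,"wz": 0}
    - {"tx": 0,"ty": 0,"tz": 0,"wx": 0,"wy": 0,"wz": 0}
    - {"tx": 0,"ty": 0,"tz": 0,"wx": 0,"wy": 0,"wz": 0}
    - {"tx": 0,"ty": 0,"tz": 0,"wx": 0,"wy": 0,"wz": 0}
    - {"tx": 0,"ty": 0,"tz": 0,"wx": 0,"wy": 0,"wz": 0}
    - {"tx": 0,"ty": 0,"tz": 0,"wx": 0,"wy": 0,"wz": 0}
    - {"tx": 0,"ty": 0,"tz": 0,"wx": 0,"wy": 0,"wz": 0}
    - {"tx": 0,"ty": 0,"tz": 0,"wx": 0,"wy": 0,"wz": 0}
    - {"tx": 0,"ty": 0,"tz": 0,"wx": 0,"wy": 0,"wz": 0}
    - {"tx": 0,"ty": 0,"tz": 0,"wx": 0,"wy": 0,"wz": 0}

```text
t: 20.7
position: [0.5589, -0.1869, 0.0927]
orientation: [179.9, 0.0, 150.0]
wrist_force: [3.7, 4.8, -0.4]
finger_gap: 0.0386
grasp_force: 30.0
```

```bash
cat >> h.py <<'E'
def vial(s,lo=-.034,hi=.034,mid=(.558,-.0085),yaw=92.1,z=.112):
    "colour profile along the vial, one sample per mm along the level (+ = away from the knob)"
    x=np.arange(lo,hi+1e-6,.001);c,si=np.cos(np.radians(yaw)),np.sin(np.radians(yaw))
    acc=0
    for o in(-.002,0,.002):
        p=proj(s,[[mid[0]+t*c-o*si,mid[1]+t*si+o*c,z] for t in x]).astype(np.float32)
        acc=acc+cv2.remap(s["frame"],p[:,0],p[:,1],cv2.INTER_LINEAR).reshape(-1,3).astype(float)
    return np.round(x*1000).astype(int),acc/3
E
python3 - <<'E'
from h import *
import pickle
s=r.get_state();print(s["t"],s["position"],s["wrist_force"],s["moment"])
print("w4/s5 wrist, then now scene, side")
w5=pickle.load(open("s5.pkl","rb"))[0]; w=snap("wrist");a=snap("scene");b=snap("side")
print("vial px in wrist now",proj(w,[.558,-.0085,.112]))
for c in(w5,a,b):
    x,p=vial(c); print([ (int(i),*map(int,q)) for i,q in zip(x[::2],p[::2])])
E
```

```text
20.7 [ 0.55890864 -0.1868786   0.0926563 ] [ 3.65715416  4.77874617 -0.3977403 ] [ 6.84426943e-01 -6.23486194e-01 -5.72776211e-04]
w4/s5 wrist, then now scene, side
vial px in wrist now [[730.17166623  77.80347588]]
[(-34, 184, 187, 191), (-32, 185, 188, 190), (-30, 187, 189, 193), (-28, 79, 84, 85), (-26, 25, 23, 31), (-24, 151, 170, 65), (-22, 150, 168, 66), (-20, 149, 168, 67), (-18, 150, 168, 66), (-16, 148, 166, 63), (-14, 149, 168, 68), (-12, 149, 168, 65), (-10, 153, 171, 67), (-8, 54, 61, 34), (-6, 151, 169, 66), (-4, 151, 169, 67), (-2, 150, 169, 67), (0, 150, 168, 66), (2, 149, 169, 66), (4, 149, 169, 68), (6, 159, 174, 94), (8, 190, 195, 167), (10, 191, 194, 166), (12, 167, 169, 150), (14, 160, 166, 137), (16, 133, 138, 110), (18, 101, 115, 39), (20, 101, 116, 40), (22, 102, 116, 40), (24, 101, 115, 39), (26, 101, 116, 41), (28, 101, 115, 39), (30, 9, 12, 11), (32, 137, 139, 141), (34, 138, 141, 143)]
[(-34, 218, 217, 219), (-32, 221, 221, 223), (-30, 218, 218, 222), (-28, 176, 175, 181), (-26, 104, 101, 106), (-24, 86, 87, 78), (-22, 119, 126, 89), (-20, 146, 157, 103), (
[... 582 characters left out ...]
220), (-32, 214, 214, 223), (-30, 171, 171, 180), (-28, 104, 104, 112), (-26, 73, 76, 67), (-24, 77, 85, 48), (-22, 98, 111, 48), (-20, 131, 148, 67), (-18, 151, 170, 79), (-16, 149, 168, 79), (-14, 147, 165, 79), (-12, 143, 160, 76), (-10, 129, 144, 69), (-8, 100, 112, 56), (-6, 89, 101, 52), (-4, 126, 141, 70), (-2, 152, 171, 83), (0, 156, 175, 83), (2, 161, 179, 86), (4, 168, 187, 97), (6, 179, 196, 116), (8, 201, 212, 158), (10, 218, 222, 190), (12, 218, 221, 197), (14, 215, 217, 192), (16, 206, 212, 166), (18, 194, 205, 137), (20, 176, 194, 104), (22, 163, 185, 81), (24, 158, 180, 77), (26, 149, 168, 82), (28, 133, 146, 96), (30, 153, 160, 141), (32, 213, 214, 216), (34, 239, 238, 249)]
```

The knob is gripped (gap 38.6 mm). The bubble stands about 9 mm toward the far side, so it needs roughly 115–120° clockwise. I'll turn about 100° first.

Request:
servo_tool:
  hand: 1
  moves:
    - {"tx": 0,"ty": 0.004,"tz": 0,"wx": 0,"wy": 0,"wz": 0.012}
    - {"tx": 0,"ty": 0.006,"tz": 0,"wx": 0,"wy": 0,"wz": 0.036}
    - {"tx": 0,"ty": 0.006,"tz": 0,"wx": 0,"wy": 0,"wz": 0.064}
    - {"tx": 0,"ty": 0.006,"tz": 0,"wx": 0,"wy": 0,"wz": 0.092}
    - {"tx": 0,"ty": 0.006,"tz": 0,"wx": 0,"wy": 0,"wz": 0.12}
    - {"tx": 0,"ty": 0.006,"tz": 0,"wx": 0,"wy": 0,"wz": 0.148}
    - {"tx": 0,"ty": 0.006,"tz": 0,"wx": 0,"wy": 0,"wz": 0.176}
    - {"tx": 0,"ty": 0.006,"tz": 0,"wx": 0,"wy": 0,"wz": 0.204}
    - {"tx": 0,"ty": 0.006,"tz": 0,"wx": 0,"wy": 0,"wz": 0.23}
    - {"tx": 0,"ty": 0.006,"tz": 0,"wx": 0,"wy": 0,"wz": 0.25}

```text
t: 22.1
position: [0.5578, -0.1872, 0.0927]
orientation: [-179.9, 0.1, 59.8]
wrist_force: [-3.4, -1.2, 3.1]
finger_gap: 0.039
grasp_force: 30.0
```

Request:
servo_tool:
  hand: 1
  moves:
    - {"tx": 0,"ty": 0,"tz": 0,"wx": 0,"wy": 0,"wz": 0.015}
    - {"tx": 0,"ty": 0,"tz": 0,"wx": 0,"wy": 0,"wz": 0.03}
    - {"tx": 0,"ty": 0,"tz": 0,"wx": 0,"wy": 0,"wz": 0.03}
    - {"tx": 0,"ty": 0,"tz": 0,"wx": 0,"wy": 0,"wz": 0.03}
    - {"tx": 0,"ty": 0,"tz": 0,"wx": 0,"wy": 0,"wz": 0.03}
    - {"tx": 0,"ty": 0,"tz": 0,"wx": 0,"wy": 0,"wz": 0.03}
    - {"tx": 0,"ty": 0,"tz": 0,"wx": 0,"wy": 0,"wz": 0.03}
    - {"tx": 0,"ty": 0,"tz": 0,"wx": 0,"wy": 0,"wz": 0.03}
    - {"tx": 0,"ty": 0,"tz": 0,"wx": 0,"wy": 0,"wz": 0.03}
    - {"tx": 0,"ty": 0,"tz": 0,"wx": 0,"wy": 0,"wz": 0.03}

```text
t: 23.35
position: [0.5576, -0.187, 0.0926]
orientation: [-179.9, 0.1, 49.3]
wrist_force: [-5.9, -0.5, 3.3]
finger_gap: 0.0387
grasp_force: 30.0
```

Request:
servo_tool:
  hand: 1
  moves:
    - {"tx": 0,"ty": 0,"tz": 0,"wx": 0,"wy": 0,"wz": 0}
    - {"tx": 0,"ty": 0,"tz": 0,"wx": 0,"wy": 0,"wz": 0}
    - {"tx": 0,"ty": 0,"tz": 0,"wx": 0,"wy": 0,"wz": 0}
    - {"tx": 0,"ty": 0,"tz": 0,"wx": 0,"wy": 0,"wz": 0}
    - {"tx": 0,"ty": 0,"tz": 0,"wx": 0,"wy": 0,"wz": 0}
    - {"tx": 0,"ty": 0,"tz": 0,"wx": 0,"wy": 0,"wz": 0}
    - {"tx": 0,"ty": 0,"tz": 0,"wx": 0,"wy": 0,"wz": 0}
    - {"tx": 0,"ty": 0,"tz": 0,"wx": 0,"wy": 0,"wz": 0}
    - {"tx": 0,"ty": 0,"tz": 0,"wx": 0,"wy": 0,"wz": 0}
    - {"tx": 0,"ty": 0,"tz": 0,"wx": 0,"wy": 0,"wz": 0}

```text
t: 24.6
position: [0.5576, -0.187, 0.0926]
orientation: [-179.9, 0.1, 49.3]
wrist_force: [-6.3, -0.9, 3.1]
finger_gap: 0.0389
grasp_force: 30.0
```

```bash
cat >> h.py <<'E'
def bub(s,**k):
    x,p=vial(s,**k); bl=p[:,2]/p[:,1]   # white (bubble) -> near 1, green -> low
    br=p.sum(1); ins=(x>-26)&(x<30)
    w=np.clip(bl-.68,0,None)*((x>-20)&(x<22)); c=(w*x).sum()/max(w.sum(),1e-9)
    return round(float(c),1),[round(float(v),2) for v in bl[ins][::2]],[int(v) for v in br[::2]]
E
python3 - <<'E'
from h import *
import pickle
s=r.get_state();print(s["t"],s["position"],s["orientation"],s["wrist_force"],s["moment"])
w=snap("wrist");a=snap("scene");b=snap("side");pickle.dump((w,a,b),open("s9.pkl","wb"))
print(proj(w,[.558,-.0085,.112]))
s7=pickle.load(open("s7.pkl","rb"));s5=pickle.load(open("s5.pkl","rb"))
for c in(s7[0],s7[1],s5[0],a,b): 
    q=bub(c);print(q[0],"\n",q[1],"\n",q[2])
E
```

```text
24.6 [ 0.55764111 -0.18704358  0.09264922] [-1.79913004e+02  8.78683495e-02  4.93332055e+01] [-6.32401459 -0.86897584  3.10016521] [-0.27807447  0.89007053 -0.13208256]
[[-12.11252968 -60.52694683]]
8.9 
 [1.01, 0.8, 0.67, 0.68, 0.68, 0.64, 0.66, 0.67, 0.75, 0.81, 0.79, 0.69, 0.66, 0.69, 0.61, 0.62, 0.65, 0.74, 0.85, 0.87, 0.95, 0.9, 0.74, 0.59, 0.59, 0.56, 0.52, 0.61] 
 [654, 665, 656, 531, 308, 249, 336, 410, 432, 423, 412, 420, 410, 369, 358, 403, 421, 426, 443, 437, 429, 444, 490, 558, 537, 592, 566, 479, 449, 459, 462, 431, 406, 527, 683]
12.4 
 [0.68, 0.4, 0.43, 0.45, 0.46, 0.47, 0.48, 0.49, 0.51, 0.54, 0.51, 0.49, 0.48, 0.47, 0.5, 0.54, 0.67, 0.81, 0.87, 0.91, 0.84, 0.73, 0.6, 0.46, 0.44, 0.43, 0.57, 0.77] 
 [649, 653, 522, 319, 213, 204, 249, 340, 395, 393, 390, 384, 351, 274, 245, 340, 402, 393, 388, 399, 432, 521, 593, 622, 625, 583, 536, 473, 429, 414, 397, 373, 452, 640, 724]
11.4 
 [0.44, 0.4, 0.4, 0.39, 0.39, 0.4, 0.4, 0.4, 0.39, 0.39, 0.4, 0.38, 0.38, 0.38, 0.39, 0.38, 0.77, 0.87, 0.86, 0.86, 0.82, 0.63, 0.34, 0.36, 0.36, 0.35, 0.34, 0.47] 
 [562, 563, 569, 249, 79, 386, 384, 385, 384, 378, 386, 383, 391, 150, 387, 387, 387, 384, 385, 386, 427, 553, 553, 487, 464, 381, 256, 258, 258, 255, 258, 256, 32, 417, 422]
6.0 
 [0.92, 0.68, 0.56, 0.56, 0.59, 0.6, 0.62, 0.58, 0.62, 0.67, 0.65, 0.59, 0.61, 0.78, 0.87, 0.85, 0.88, 0.8, 0.76, 0.7, 0.67, 0.58, 0.59, 0.56, 0.52, 0.53, 0.51, 0.58] 
 [704, 716, 706, 550, 295, 256, 371, 439, 433, 454, 463, 468, 451, 408, 339, 374, 454, 497, 562, 582, 583, 607, 544, 461, 396, 437, 472, 482, 478, 470, 448, 406, 381, 500, 677]
4.6 
 [0.57, 0.46, 0.46, 0.47, 0.48, 0.48, 0.48, 0.49, 0.49, 0.5, 0.53, 0.55, 0.69, 0.83, 0.87, 0.89, 0.85, 0.78, 0.68, 0.52, 0.48, 0.48, 0.48, 0.47, 0.46, 0.44, 0.56, 0.74] 
 [708, 722, 542, 268, 189, 273, 356, 418, 454, 449, 442, 434, 405, 338, 316, 413, 506, 591, 651, 656, 646, 611, 543, 411, 337, 405, 454, 450, 442, 426, 417, 409, 487, 659, 733]
```

In side, the lines lie at -6 and +14 with their centre at +4, and the bubble is at about 4.6. It is almost centred, so I'll turn 7° more and let go.

Request:
servo_tool:
  hand: 1
  moves:
    - {"tx": 0,"ty": 0,"tz": 0,"wx": 0,"wy": 0,"wz": 0.01}
    - {"tx": 0,"ty": 0,"tz": 0,"wx": 0,"wy": 0,"wz": 0.02}
    - {"tx": 0,"ty": 0,"tz": 0,"wx": 0,"wy": 0,"wz": 0.02}
    - {"tx": 0,"ty": 0,"tz": 0,"wx": 0,"wy": 0,"wz": 0.02}
    - {"tx": 0,"ty": 0,"tz": 0,"wx": 0,"wy": 0,"wz": 0.02}
    - {"tx": 0,"ty": 0,"tz": 0,"wx": 0,"wy": 0,"wz": 0.02}
    - {"tx": 0,"ty": 0,"tz": 0,"wx": 0,"wy": 0,"wz": 0.02}
    - {"tx": 0,"ty": 0,"tz": 0,"wx": 0,"wy": 0,"wz": 0.02}
    - {"tx": 0,"ty": 0,"tz": 0,"wx": 0,"wy": 0,"wz": 0.02}
    - {"tx": 0,"ty": 0,"tz": 0,"wx": 0,"wy": 0,"wz": 0.02}

```text
t: 26.0
position: [0.5576, -0.187, 0.0926]
orientation: [-179.9, 0.1, 42.1]
wrist_force: [-5.0, -1.3, 3.7]
finger_gap: 0.039
grasp_force: 30.0
```

Request:
servo_tool:
  hand: 0.35
  moves:
    - {"tx": 0,"ty": 0,"tz": 0,"wx": 0,"wy": 0,"wz": 0}
    - {"tx": 0,"ty": 0,"tz": 0,"wx": 0,"wy": 0,"wz": 0}
    - {"tx": 0,"ty": 0,"tz": 0,"wx": 0,"wy": 0,"wz": 0}
    - {"tx": 0,"ty": 0,"tz": 0,"wx": 0,"wy": 0,"wz": 0}
    - {"tx": 0,"ty": 0,"tz": -0.04,"wx": 0,"wy": 0,"wz": 0}
    - {"tx": 0,"ty": 0,"tz": -0.12,"wx": 0,"wy": 0,"wz": 0}
    - {"tx": 0,"ty": 0,"tz": -0.22,"wx": 0,"wy": 0,"wz": 0}
    - {"tx": 0,"ty": 0,"tz": -0.32,"wx": 0,"wy": 0,"wz": 0}
    - {"tx": 0,"ty": 0,"tz": -0.38,"wx": 0,"wy": 0,"wz": 0}
    - {"tx": 0,"ty": 0,"tz": -0.4,"wx": 0,"wy": 0,"wz": 0}

```text
t: 27.25
position: [0.5593, -0.187, 0.1937]
orientation: [179.9, -0.0, 42.0]
wrist_force: [-0.4, -0.4, 0.5]
finger_gap: 0.0605
grasp_force: 0.0
```

```bash
python3 - <<'E'
from h import *
a=snap("scene");b=snap("side")
for c in(a,b): 
    q=bub(c);print(q[0],"\n",q[1],"\n",q[2])
go([.558,-.0065,.16],2)
go([.558,-.0065,.16],92)
E
```

```text
5.0 
 [0.9, 0.68, 0.56, 0.56, 0.6, 0.6, 0.62, 0.59, 0.62, 0.66, 0.65, 0.61, 0.64, 0.8, 0.86, 0.84, 0.88, 0.77, 0.69, 0.67, 0.67, 0.59, 0.6, 0.56, 0.53, 0.53, 0.51, 0.58] 
 [704, 718, 705, 548, 292, 255, 374, 441, 435, 455, 463, 468, 452, 406, 338, 369, 437, 478, 558, 581, 579, 592, 512, 423, 387, 434, 461, 475, 480, 469, 445, 406, 369, 452, 645]
3.5 
 [0.57, 0.46, 0.46, 0.47, 0.47, 0.48, 0.48, 0.49, 0.49, 0.5, 0.54, 0.58, 0.72, 0.87, 0.89, 0.88, 0.8, 0.68, 0.61, 0.52, 0.49, 0.49, 0.48, 0.48, 0.46, 0.43, 0.56, 0.74] 
 [701, 714, 535, 264, 186, 268, 349, 408, 441, 439, 435, 429, 400, 328, 304, 402, 500, 599, 665, 655, 626, 560, 477, 362, 306, 389, 450, 447, 439, 421, 410, 399, 476, 651, 727]
t 27.35 go [ 0.48  -0.538  0.131] [ 0.     -0.      0.1111] F [-0.7 -0.6  0. ]
t 27.35 go [ 0.48  -0.538  0.131] [ 1.000e-04  0.000e+00 -1.389e-01] F [-0.7 -0.6  0. ]
```

The bubble is centred to within about 0.5 mm. Next I'll close the fingers and move over the middle of the level, with the fingers across its width.

Request:
servo_tool:
  hand: 1
  moves:
    - {"tx": 0.04,"ty": -0.04,"tz": 0,"wx": 0,"wy": 0,"wz": -0.01}
    - {"tx": 0.12,"ty": -0.13,"tz": 0,"wx": 0,"wy": 0,"wz": -0.035}
    - {"tx": 0.22,"ty": -0.25,"tz": 0,"wx": 0,"wy": 0,"wz": -0.06}
    - {"tx": 0.32,"ty": -0.36,"tz": 0.02,"wx": 0,"wy": 0,"wz": -0.085}
    - {"tx": 0.41,"ty": -0.46,"tz": 0.05,"wx": 0,"wy": 0,"wz": -0.11}
    - {"tx": 0.46,"ty": -0.515,"tz": 0.09,"wx": 0,"wy": 0,"wz": -0.13}
    - {"tx": 0.48,"ty": -0.538,"tz": 0.12,"wx": 0,"wy": 0,"wz": -0.139}
    - {"tx": 0.48,"ty": -0.538,"tz": 0.131,"wx": 0,"wy": 0,"wz": -0.139}
    - {"tx": 0.48,"ty": -0.538,"tz": 0.131,"wx": 0,"wy": 0,"wz": -0.139}
    - {"tx": 0.48,"ty": -0.538,"tz": 0.131,"wx": 0,"wy": 0,"wz": -0.139}

```text
t: 28.6
position: [0.5581, -0.0071, 0.1598]
orientation: [180.0, 0.0, 92.0]
wrist_force: [1.2, -0.2, -0.2]
finger_gap: 0.0006
grasp_force: 0.0
```

Request:
servo_tool:
  hand: 1
  moves:
    - {"tx": 0,"ty": 0,"tz": 0.02,"wx": 0,"wy": 0,"wz": 0}
    - {"tx": 0,"ty": 0,"tz": 0.05,"wx": 0,"wy": 0,"wz": 0}
    - {"tx": 0,"ty": 0,"tz": 0.08,"wx": 0,"wy": 0,"wz": 0}
    - {"tx": 0,"ty": 0,"tz": 0.1,"wx": 0,"wy": 0,"wz": 0}
    - {"tx": 0,"ty": 0,"tz": 0.115,"wx": 0,"wy": 0,"wz": 0}
    - {"tx": 0,"ty": 0,"tz": 0.125,"wx": 0,"wy": 0,"wz": 0}
    - {"tx": 0,"ty": 0,"tz": 0.133,"wx": 0,"wy": 0,"wz": 0}
    - {"tx": 0,"ty": 0,"tz": 0.14,"wx": 0,"wy": 0,"wz": 0}
    - {"tx": 0,"ty": 0,"tz": 0.146,"wx": 0,"wy": 0,"wz": 0}
    - {"tx": 0,"ty": 0,"tz": 0.15,"wx": 0,"wy": 0,"wz": 0}

```text
t: 29.85
position: [0.558, -0.0066, 0.1222]
orientation: [180.0, 0.0, 92.0]
wrist_force: [0.7, 0.2, -1.1]
finger_gap: 0.0003
grasp_force: 0.0
```

```bash
python3 - <<'E'
from h import *
import pickle
w=snap("wrist");a=snap("scene");b=snap("side");pickle.dump((w,a,b),open("s10.pkl","wb"))
for c in(w,a,b):
    q=bub(c);print(q[0],"\n",q[1],"\n",q[2])
go([.558,-.0065,.115],92.1)
E
```

```text
-0.9 
 [0.76, 0.64, 0.66, 0.69, 0.7, 0.69, 0.69, 0.72, 0.74, 0.9, 0.74, 0.74, 0.9, 0.92, 0.9, 0.89, 0.86, 0.72, 0.37, 0.49, 0.38, 0.39, 0.37, 0.38, 0.38, 0.37, 0.36, 0.36] 
 [177, 237, 233, 172, 118, 130, 146, 155, 171, 178, 174, 187, 196, 170, 197, 205, 210, 247, 265, 556, 580, 453, 308, 167, 302, 288, 270, 272, 284, 290, 271, 275, 78, 179, 453]
5.5 
 [0.91, 0.72, 0.61, 0.62, 0.6, 0.57, 0.6, 0.58, 0.61, 0.64, 0.62, 0.59, 0.65, 0.82, 0.89, 0.85, 0.84, 0.76, 0.71, 0.71, 0.71, 0.64, 0.65, 0.63, 0.61, 0.61, 0.58, 0.66] 
 [720, 716, 690, 545, 343, 319, 403, 437, 429, 445, 443, 454, 442, 393, 336, 379, 457, 497, 552, 539, 531, 520, 416, 333, 310, 341, 354, 341, 339, 337, 324, 303, 270, 318, 447]
-6.1 
 [0.96, 0.97, 0.97, 0.98, 0.92, 0.87, 0.72, 0.63, 0.56, 0.49, 0.52, 0.56, 0.7, 0.87, 0.88, 0.87, 0.8, 0.69, 0.6, 0.51, 0.49, 0.49, 0.49, 0.48, 0.46, 0.43, 0.56, 0.73] 
 [257, 256, 260, 268, 268, 262, 254, 249, 248, 262, 289, 336, 353, 313, 310, 395, 472, 540, 584, 570, 530, 423, 317, 238, 198, 245, 280, 280, 275, 263, 258, 257, 321, 453, 494]
t 30.00 go [0.    0.    0.029] [-0.      0.     -0.0001] F [ 0.2  1.1 -1.1]
```

Request:
servo_tool:
  hand: 1
  moves:
    - {"tx": 0,"ty": 0,"tz": 0.004,"wx": 0,"wy": 0,"wz": 0}
    - {"tx": 0,"ty": 0,"tz": 0.008,"wx": 0,"wy": 0,"wz": 0}
    - {"tx": 0,"ty": 0,"tz": 0.012,"wx": 0,"wy": 0,"wz": 0}
    - {"tx": 0,"ty": 0,"tz": 0.016,"wx": 0,"wy": 0,"wz": 0}
    - {"tx": 0,"ty": 0,"tz": 0.02,"wx": 0,"wy": 0,"wz": 0}
    - {"tx": 0,"ty": 0,"tz": 0.023,"wx": 0,"wy": 0,"wz": 0}
    - {"tx": 0,"ty": 0,"tz": 0.025,"wx": 0,"wy": 0,"wz": 0}
    - {"tx": 0,"ty": 0,"tz": 0.027,"wx": 0,"wy": 0,"wz": 0}
    - {"tx": 0,"ty": 0,"tz": 0.028,"wx": 0,"wy": 0,"wz": 0}
    - {"tx": 0,"ty": 0,"tz": 0.029,"wx": 0,"wy": 0,"wz": 0}

```text
t: 31.25
position: [0.558, -0.0066, 0.115]
orientation: [-180.0, -0.0, 92.0]
wrist_force: [-0.1, -0.2, -0.5]
finger_gap: 0.0002
grasp_force: 0.0
```

Request:
servo_tool:
  hand: 1
  moves:
    - {"tx": 0,"ty": 0,"tz": 0.001,"wx": 0,"wy": 0,"wz": 0}
    - {"tx": 0,"ty": 0,"tz": 0.002,"wx": 0,"wy": 0,"wz": 0}
    - {"tx": 0,"ty": 0,"tz": 0.003,"wx": 0,"wy": 0,"wz": 0}
    - {"tx": 0,"ty": 0,"tz": 0.004,"wx": 0,"wy": 0,"wz": 0}
    - {"tx": 0,"ty": 0,"tz": 0.005,"wx": 0,"wy": 0,"wz": 0}
    - {"tx": 0,"ty": 0,"tz": 0.006,"wx": 0,"wy": 0,"wz": 0}
    - {"tx": 0,"ty": 0,"tz": 0.007,"wx": 0,"wy": 0,"wz": 0}
    - {"tx": 0,"ty": 0,"tz": 0.008,"wx": 0,"wy": 0,"wz": 0}
    - {"tx": 0,"ty": 0,"tz": 0.008,"wx": 0,"wy": 0,"wz": 0}
    - {"tx": 0,"ty": 0,"tz": 0.008,"wx": 0,"wy": 0,"wz": 0}

```text
t: 32.5
position: [0.558, -0.0066, 0.113]
orientation: [180.0, -0.0, 92.0]
wrist_force: [-0.3, 0.2, 0.2]
finger_gap: 0.0004
grasp_force: 0.0
```

Request:
servo_tool:
  hand: 1
  moves:
    - {"tx": 0,"ty": 0,"tz": 0.001,"wx": 0,"wy": 0,"wz": 0}
    - {"tx": 0,"ty": 0,"tz": 0.002,"wx": 0,"wy": 0,"wz": 0}
    - {"tx": 0,"ty": 0,"tz": 0.003,"wx": 0,"wy": 0,"wz": 0}
    - {"tx": 0,"ty": 0,"tz": 0.004,"wx": 0,"wy": 0,"wz": 0}
    - {"tx": 0,"ty": 0,"tz": 0.005,"wx": 0,"wy": 0,"wz": 0}
    - {"tx": 0,"ty": 0,"tz": 0.006,"wx": 0,"wy": 0,"wz": 0}
    - {"tx": 0,"ty": 0,"tz": 0.007,"wx": 0,"wy": 0,"wz": 0}
    - {"tx": 0,"ty": 0,"tz": 0.008,"wx": 0,"wy": 0,"wz": 0}
    - {"tx": 0,"ty": 0,"tz": 0.008,"wx": 0,"wy": 0,"wz": 0}
    - {"tx": 0,"ty": 0,"tz": 0.008,"wx": 0,"wy": 0,"wz": 0}

```text
t: 33.75
position: [0.558, -0.0066, 0.111]
orientation: [180.0, 0.0, 92.1]
wrist_force: [-0.0, -0.3, -0.2]
finger_gap: 0.0006
grasp_force: 0.0
```

Request:
servo_tool:
  hand: 1
  moves:
    - {"tx": 0,"ty": 0,"tz": 0.001,"wx": 0,"wy": 0,"wz": 0}
    - {"tx": 0,"ty": 0,"tz": 0.002,"wx": 0,"wy": 0,"wz": 0}
    - {"tx": 0,"ty": 0,"tz": 0.003,"wx": 0,"wy": 0,"wz": 0}
    - {"tx": 0,"ty": 0,"tz": 0.004,"wx": 0,"wy": 0,"wz": 0}
    - {"tx": 0,"ty": 0,"tz": 0.005,"wx": 0,"wy": 0,"wz": 0}
    - {"tx": 0,"ty": 0,"tz": 0.006,"wx": 0,"wy": 0,"wz": 0}
    - {"tx": 0,"ty": 0,"tz": 0.006,"wx": 0,"wy": 0,"wz": 0}
    - {"tx": 0,"ty": 0,"tz": 0.006,"wx": 0,"wy": 0,"wz": 0}
    - {"tx": 0,"ty": 0,"tz": 0.006,"wx": 0,"wy": 0,"wz": 0}
    - {"tx": 0,"ty": 0,"tz": 0.006,"wx": 0,"wy": 0,"wz": 0}

```text
t: 35.0
position: [0.558, -0.0066, 0.1095]
orientation: [180.0, -0.0, 92.1]
wrist_force: [-0.0, -1.0, -1.2]
finger_gap: 0.0002
grasp_force: 0.0
```

Request:
servo_tool:
  hand: 1
  moves:
    - {"tx": 0,"ty": 0,"tz": 0.001,"wx": 0,"wy": 0,"wz": 0}
    - {"tx": 0,"ty": 0,"tz": 0.002,"wx": 0,"wy": 0,"wz": 0}
    - {"tx": 0,"ty": 0,"tz": 0.003,"wx": 0,"wy": 0,"wz": 0}
    - {"tx": 0,"ty": 0,"tz": 0.004,"wx": 0,"wy": 0,"wz": 0}
    - {"tx": 0,"ty": 0,"tz": 0.005,"wx": 0,"wy": 0,"wz": 0}
    - {"tx": 0,"ty": 0,"tz": 0.006,"wx": 0,"wy": 0,"wz": 0}
    - {"tx": 0,"ty": 0,"tz": 0.007,"wx": 0,"wy": 0,"wz": 0}
    - {"tx": 0,"ty": 0,"tz": 0.008,"wx": 0,"wy": 0,"wz": 0}
    - {"tx": 0,"ty": 0,"tz": 0.008,"wx": 0,"wy": 0,"wz": 0}
    - {"tx": 0,"ty": 0,"tz": 0.008,"wx": 0,"wy": 0,"wz": 0}

```text
t: 36.25
position: [0.558, -0.0066, 0.1075]
orientation: [180.0, -0.0, 92.0]
wrist_force: [0.3, -0.0, -0.2]
finger_gap: -0.0002
grasp_force: 0.0
```

```bash
python3 - <<'E'
from h import *
import pickle
np.set_printoptions(precision=1,suppress=True)
s=r.get_state();print(s["position"],s["wrist_force"])
b=snap("side");a=snap("scene");pickle.dump((a,b),open("s11.pkl","wb"))
# brightness of the picture down the tool axis, in each camera
for c in(a,b):
    z=np.arange(.100,.135,.002);p=proj(c,[[.558,-.0065,v] for v in z]).astype(np.float32)
    print([(round(float(v)*1000),*map(int,q)) for v,q in zip(z,cv2.remap(c["frame"],p[:,0],p[:,1],1).reshape(-1,3))])
    x,q=vial(c);print([int(v) for v in q.sum(1)])
E
```

```text
[ 0.6 -0.   0.1] [ 0.3 -0.  -0.2]
[(100, 128, 134, 105), (102, 128, 133, 99), (104, 130, 132, 100), (106, 133, 130, 113), (108, 135, 129, 121), (110, 135, 129, 122), (112, 135, 129, 121), (114, 134, 128, 120), (116, 133, 128, 120), (118, 133, 129, 120), (120, 135, 129, 121), (122, 134, 129, 120), (124, 132, 127, 119), (126, 133, 127, 120), (128, 134, 128, 121), (130, 134, 129, 121), (132, 134, 128, 121), (134, 133, 126, 119)]
[712, 695, 677, 643, 603, 554, 493, 445, 409, 384, 359, 344, 341, 341, 342, 343, 342, 346, 349, 352, 356, 362, 366, 371, 376, 378, 381, 386, 389, 392, 394, 393, 392, 391, 386, 383, 374, 364, 351, 338, 326, 324, 325, 325, 329, 327, 314, 292, 290, 296, 309, 320, 327, 329, 329, 327, 327, 327, 326, 323, 316, 309, 297, 280, 267, 271, 305, 364, 436]
[(100, 85, 96, 45), (102, 65, 74, 34), (104, 84, 92, 54), (106, 115, 121, 83), (108, 97, 98, 81), (110, 86, 84, 79), (112, 81, 77, 76), (114, 76, 73, 71), (116, 71, 70, 68), (118, 75, 73, 71), (120, 76, 73, 71), (122, 76, 73, 70), (124, 78, 75, 72), (126, 79, 76, 73), (128, 80, 76, 74), (130, 81, 76, 74), (132, 83, 79, 76), (134, 71, 68, 67)]
[257, 255, 252, 251, 249, 246, 244, 243, 247, 255, 258, 265, 262, 259, 258, 255, 253, 250, 244, 243, 237, 231, 232, 226, 224, 222, 217, 218, 216, 215, 214, 213, 216, 221, 227, 233, 238, 245, 251, 257, 269, 282, 296, 311, 293, 251, 209, 167, 165, 189, 213, 238, 248, 249, 249, 249, 244, 239, 233, 226, 230, 233, 237, 241, 309, 381, 452, 518, 498]
```

Request:
servo_tool:
  hand: 1
  moves:
    - {"tx": 0,"ty": 0,"tz": 0.001,"wx": 0,"wy": 0,"wz": 0}
    - {"tx": 0,"ty": 0,"tz": 0.002,"wx": 0,"wy": 0,"wz": 0}
    - {"tx": 0,"ty": 0,"tz": 0.003,"wx": 0,"wy": 0,"wz": 0}
    - {"tx": 0,"ty": 0,"tz": 0.004,"wx": 0,"wy": 0,"wz": 0}
    - {"tx": 0,"ty": 0,"tz": 0.005,"wx": 0,"wy": 0,"wz": 0}
    - {"tx": 0,"ty": 0,"tz": 0.006,"wx": 0,"wy": 0,"wz": 0}
    - {"tx": 0,"ty": 0,"tz": 0.007,"wx": 0,"wy": 0,"wz": 0}
    - {"tx": 0,"ty": 0,"tz": 0.008,"wx": 0,"wy": 0,"wz": 0}
    - {"tx": 0,"ty": 0,"tz": 0.008,"wx": 0,"wy": 0,"wz": 0}
    - {"tx": 0,"ty": 0,"tz": 0.008,"wx": 0,"wy": 0,"wz": 0}

```text
t: 37.6
position: [0.558, -0.0066, 0.1055]
orientation: [180.0, -0.0, 92.1]
wrist_force: [-0.4, -0.4, -0.5]
finger_gap: 0.0
grasp_force: 0.0
```

Request:
servo_tool:
  hand: 1
  moves:
    - {"tx": 0,"ty": 0,"tz": 0.001,"wx": 0,"wy": 0,"wz": 0}
    - {"tx": 0,"ty": 0,"tz": 0.002,"wx": 0,"wy": 0,"wz": 0}
    - {"tx": 0,"ty": 0,"tz": 0.003,"wx": 0,"wy": 0,"wz": 0}
    - {"tx": 0,"ty": 0,"tz": 0.004,"wx": 0,"wy": 0,"wz": 0}
    - {"tx": 0,"ty": 0,"tz": 0.005,"wx": 0,"wy": 0,"wz": 0}
    - {"tx": 0,"ty": 0,"tz": 0.006,"wx": 0,"wy": 0,"wz": 0}
    - {"tx": 0,"ty": 0,"tz": 0.007,"wx": 0,"wy": 0,"wz": 0}
    - {"tx": 0,"ty": 0,"tz": 0.008,"wx": 0,"wy": 0,"wz": 0}
    - {"tx": 0,"ty": 0,"tz": 0.008,"wx": 0,"wy": 0,"wz": 0}
    - {"tx": 0,"ty": 0,"tz": 0.008,"wx": 0,"wy": 0,"wz": 0}

```text
t: 38.85
position: [0.558, -0.0066, 0.1038]
orientation: [180.0, 0.0, 92.1]
wrist_force: [-1.5, 0.2, 5.6]
finger_gap: -0.0001
grasp_force: 2.7
```

Request:
servo_tool:
  hand: 1
  moves:
    - {"tx": 0,"ty": 0,"tz": 0.001,"wx": 0,"wy": 0,"wz": 0}
    - {"tx": 0,"ty": 0,"tz": 0.002,"wx": 0,"wy": 0,"wz": 0}
    - {"tx": 0,"ty": 0,"tz": 0.003,"wx": 0,"wy": 0,"wz": 0}
    - {"tx": 0,"ty": 0,"tz": 0.004,"wx": 0,"wy": 0,"wz": 0}
    - {"tx": 0,"ty": 0,"tz": 0.0045,"wx": 0,"wy": 0,"wz": 0}
    - {"tx": 0,"ty": 0,"tz": 0.0045,"wx": 0,"wy": 0,"wz": 0}
    - {"tx": 0,"ty": 0,"tz": 0.0045,"wx": 0,"wy": 0,"wz": 0}
    - {"tx": 0,"ty": 0,"tz": 0.0045,"wx": 0,"wy": 0,"wz": 0}
    - {"tx": 0,"ty": 0,"tz": 0.0045,"wx": 0,"wy": 0,"wz": 0}
    - {"tx": 0,"ty": 0,"tz": 0.0045,"wx": 0,"wy": 0,"wz": 0}

```text
t: 40.1
position: [0.5581, -0.0066, 0.1031]
orientation: [180.0, 0.0, 92.1]
wrist_force: [-2.3, 1.2, 8.0]
finger_gap: 0.0007
grasp_force: 4.1
```

Request:
servo_tool:
  hand: 1
  moves:
    - {"tx": 0,"ty": 0,"tz": 0,"wx": 0,"wy": 0,"wz": 0}
    - {"tx": 0,"ty": 0,"tz": 0,"wx": 0,"wy": 0,"wz": 0}
    - {"tx": 0,"ty": 0,"tz": 0,"wx": 0,"wy": 0,"wz": 0}
    - {"tx": 0,"ty": 0,"tz": 0,"wx": 0,"wy": 0,"wz": 0}
    - {"tx": 0,"ty": 0,"tz": 0,"wx": 0,"wy": 0,"wz": 0}
    - {"tx": 0,"ty": 0,"tz": 0,"wx": 0,"wy": 0,"wz": 0}
    - {"tx": 0,"ty": 0,"tz": 0,"wx": 0,"wy": 0,"wz": 0}
    - {"tx": 0,"ty": 0,"tz": 0,"wx": 0,"wy": 0,"wz": 0}
    - {"tx": 0,"ty": 0,"tz": 0,"wx": 0,"wy": 0,"wz": 0}
    - {"tx": 0,"ty": 0,"tz": 0,"wx": 0,"wy": 0,"wz": 0}

```text
t: 41.35
position: [0.5581, -0.0066, 0.1031]
orientation: [180.0, 0.0, 92.1]
wrist_force: [-2.8, 0.3, 8.1]
finger_gap: 0.0009
grasp_force: 4.1
```

```bash
python3 - <<'E'
from h import *
import pickle
F=[]
w=snap("wrist");F.append(r.get_state()["wrist_force"]);b=snap("side");F.append(r.get_state()["wrist_force"]);a=snap("scene");s=r.get_state();F.append(s["wrist_force"])
pickle.dump((w,a,b),open("s12.pkl","wb"))
print(np.round(F,1),s["position"],s["orientation"],s["t"])
print("wrist before",[int(v) for v in vial(pickle.load(open("s10.pkl","rb"))[0])[1].sum(1)[34:]])
for z in(.112,.1095): print(z,[int(v) for v in vial(w,z=z)[1].sum(1)[34:]])
print("side",[int(v) for v in vial(b,z=.1095)[1].sum(1)[30:]])
E
```

```text
[[-2.5  0.7  8.9]
 [-1.7  0.1  9.1]
 [-2.6 -0.   8.2]] [ 0.55806465 -0.00657358  0.10312492] [1.79966584e+02 1.02767239e-02 9.20572345e+01] 41.5
wrist before [247, 256, 265, 495, 556, 620, 580, 495, 453, 411, 308, 309, 167, 132, 302, 291, 288, 288, 270, 275, 272, 285, 284, 287, 290, 280, 271, 272, 275, 268, 78, 45, 179, 437, 453]
0.112 [185, 187, 192, 180, 198, 194, 195, 204, 207, 206, 306, 297, 270, 98, 141, 272, 264, 265, 268, 272, 270, 271, 270, 271, 271, 270, 269, 269, 273, 274, 205, 50, 41, 373, 433]
0.1095 [188, 190, 177, 197, 194, 195, 205, 205, 204, 300, 299, 272, 124, 111, 268, 265, 266, 267, 272, 266, 272, 271, 272, 271, 275, 272, 263, 271, 268, 265, 61, 42, 215, 435, 435]
side [212, 213, 214, 218, 225, 232, 239, 243, 245, 245, 246, 250, 254, 258, 263, 248, 223, 197, 173, 179, 204, 228, 250, 253, 249, 246, 243, 241, 237, 234, 231, 232, 232, 231, 232, 280, 337, 389, 432]
```

Request:
servo_tool:
  hand: 1
  moves:
    - {"tx": 0,"ty": -0.001,"tz": 0.001,"wx": 0,"wy": 0,"wz": 0}
    - {"tx": 0,"ty": -0.0025,"tz": 0.002,"wx": 0,"wy": 0,"wz": 0}
    - {"tx": 0,"ty": -0.0025,"tz": 0.002,"wx": 0,"wy": 0,"wz": 0}
    - {"tx": 0,"ty": -0.0025,"tz": 0.002,"wx": 0,"wy": 0,"wz": 0}
    - {"tx": 0,"ty": -0.0025,"tz": 0.002,"wx": 0,"wy": 0,"wz": 0}
    - {"tx": 0,"ty": -0.0025,"tz": 0.002,"wx": 0,"wy": 0,"wz": 0}
    - {"tx": 0,"ty": -0.0025,"tz": 0.002,"wx": 0,"wy": 0,"wz": 0}
    - {"tx": 0,"ty": -0.0025,"tz": 0.002,"wx": 0,"wy": 0,"wz": 0}
    - {"tx": 0,"ty": -0.0025,"tz": 0.002,"wx": 0,"wy": 0,"wz": 0}
    - {"tx": 0,"ty": -0.0025,"tz": 0.002,"wx": 0,"wy": 0,"wz": 0}

```text
t: 42.75
position: [0.5581, -0.0066, 0.1029]
orientation: [179.9, 0.0, 92.1]
wrist_force: [-0.8, 0.3, 9.5]
finger_gap: 0.0003
grasp_force: 4.4
```

Request:
servo_tool:
  hand: 1
  moves:
    - {"tx": 0,"ty": 0,"tz": 0,"wx": 0,"wy": 0,"wz": 0}
    - {"tx": 0,"ty": 0,"tz": 0,"wx": 0,"wy": 0,"wz": 0}
    - {"tx": 0,"ty": 0,"tz": 0,"wx": 0,"wy": 0,"wz": 0}
    - {"tx": 0,"ty": 0,"tz": 0,"wx": 0,"wy": 0,"wz": 0}
    - {"tx": 0,"ty": 0,"tz": 0,"wx": 0,"wy": 0,"wz": 0}
    - {"tx": 0,"ty": 0,"tz": 0,"wx": 0,"wy": 0,"wz": 0}
    - {"tx": 0,"ty": 0,"tz": 0,"wx": 0,"wy": 0,"wz": 0}
    - {"tx": 0,"ty": 0,"tz": 0,"wx": 0,"wy": 0,"wz": 0}
    - {"tx": 0,"ty": 0,"tz": 0,"wx": 0,"wy": 0,"wz": 0}
    - {"tx": 0,"ty": 0,"tz": 0,"wx": 0,"wy": 0,"wz": 0}

```text
t: 44.0
position: [0.5581, -0.0066, 0.1029]
orientation: [179.9, 0.0, 92.1]
wrist_force: [-1.7, 0.6, 8.5]
finger_gap: 0.0004
grasp_force: 4.4
```

```bash
python3 - <<'E'
from h import *
import pickle
F=[]
for n in("scene","side","wrist","side","scene"):
    c=snap(n);F.append(r.get_state()["wrist_force"])
    if n=="scene": a=c
print(np.round(F,1),np.mean(F,0))
a10=pickle.load(open("s10.pkl","rb"))[1];a9=pickle.load(open("s9.pkl","rb"))[1]
for c,z in((a9,.112),(a10,.112),(a,.1095)): print([int(v) for v in vial(c,z=z)[1].sum(1)[4:40]])
E
```

```text
[[-2.3  0.7  8.9]
 [-0.6  0.3  8.7]
 [-0.9  1.1  8.3]
 [-1.7  0.5  9.8]
 [-1.4 -0.3  9.5]] [-1.40263731  0.45463987  9.04471938]
[706, 656, 550, 417, 295, 248, 256, 309, 371, 426, 439, 436, 433, 445, 454, 459, 463, 466, 468, 460, 451, 436, 408, 361, 339, 342, 374, 421, 454, 474, 497, 523, 562, 583, 582, 573]
[690, 639, 545, 438, 343, 305, 319, 361, 403, 436, 437, 431, 429, 440, 445, 445, 443, 447, 454, 452, 442, 422, 393, 355, 336, 344, 379, 425, 457, 477, 497, 521, 552, 558, 539, 520]
[619, 580, 505, 431, 370, 346, 337, 338, 340, 341, 343, 344, 347, 350, 353, 357, 360, 363, 365, 369, 374, 378, 383, 388, 389, 390, 391, 390, 391, 389, 387, 385, 375, 364, 350, 334]
```

Request:
servo_tool:
  hand: 1
  moves:
    - {"tx": 0,"ty": -0.001,"tz": 0.001,"wx": 0,"wy": 0,"wz": 0}
    - {"tx": 0,"ty": -0.002,"tz": 0.002,"wx": 0,"wy": 0,"wz": 0}
    - {"tx": 0,"ty": -0.002,"tz": 0.003,"wx": 0,"wy": 0,"wz": 0}
    - {"tx": 0,"ty": -0.002,"tz": 0.003,"wx": 0,"wy": 0,"wz": 0}
    - {"tx": 0,"ty": -0.002,"tz": 0.003,"wx": 0,"wy": 0,"wz": 0}
    - {"tx": 0,"ty": -0.002,"tz": 0.003,"wx": 0,"wy": 0,"wz": 0}
    - {"tx": 0,"ty": -0.002,"tz": 0.003,"wx": 0,"wy": 0,"wz": 0}
    - {"tx": 0,"ty": -0.002,"tz": 0.003,"wx": 0,"wy": 0,"wz": 0}
    - {"tx": 0,"ty": -0.002,"tz": 0.003,"wx": 0,"wy": 0,"wz": 0}
    - {"tx": 0,"ty": -0.002,"tz": 0.003,"wx": 0,"wy": 0,"wz": 0}

```text
t: 45.5
position: [0.5581, -0.0066, 0.1026]
orientation: [179.8, 0.0, 92.0]
wrist_force: [-1.0, 1.3, 10.5]
finger_gap: 0.0005
grasp_force: 5.1
```

```bash
python3 - <<'E'
from h import *
F=[]
for n in("side",)*4:
    snap(n);F.append(r.get_state()["wrist_force"])
m=np.mean(F,0);print(m)
if 8<m[2]<12: print(r.close_job())
E
```

```text
[-1.00380516  1.13994686 10.91139223]
the job is handed in; nothing more can be done
None
```

The job is handed in: the level lies on the middle of the pan along the knob line, and the knob is turned about 107° clockwise. The arm is pressing down with about 10.9 N; the bubble was about 0.5 mm from centre just before I pressed, but the fingers hid it afterwards, so I could not check it under load.

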